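# Clamp the pellet die in the hand-screw press

## Task

Seat the red-banded die upright in the pocket of the press slide and push the slide fully home under the screw. Then wind the handwheel down (clockwise from above) by its crank until you feel the screw just touch the die's plunger, and from there tighten it by one more rim mark, read at the pointer on the far side: snug, not forced. Leave the blue-banded spare die, the wash bottle and the white jars where they stand.

Things in the scene. Friction and masses are not known exactly. Their poses are not given: they have to be found in the camera images.
- die: The die to be pressed: upright steel cylinder with a red band, 50 mm diameter, 42 mm tall, 0.4 kg, foot edge bevelled 3 mm. A plunger 22 mm in diameter stands out of the middle of its top by 8 to 15 mm (differs every time, not measured; it does not give under the press). Origin: centre of the underside; z up.
- spare_die: The spare die, same shape with a blue band; must stay where it stands. It may change places with the red one. Origin: centre of the underside.
- press: Hand-screw press, fixed to the bench: grey base 200 x 200 mm, two columns (one on the robot's side, one on the far side), blue crosshead whose top is 163 mm above the bench, handwheel on top of it. The die slide comes out under the crosshead towards the press's -y. Origin: on the bench under the screw axis; x points to the far-side pointer, -y along the slide's way out, z up.
- wheel: Silver handwheel, 140 mm diameter, level, on the vertical screw axis; rim top 194 mm above the bench, at a constant height. Marks every 30 degrees round the rim (12): 11 black, one red. Origin: on the axis, 171 mm above the bench; x axis towards the red mark, -x towards the crank. Clockwise from above drives the screw down, 24 mm a turn; travel 0.9 turn. It stays where it is left.
- crank_top (a point): Centre of the top of the wheel's black crank grip, 246 mm above the bench: upright, 20 mm diameter, 46 mm tall, revolving freely on its pin, 54 mm from the wheel's axis. Turning takes about 9 N here (5 or 6 N is felt at rest between strokes), the same all the way until the screw touches the plunger; then the effort rises by about 3.5 N for each mark turned.
- pointer (a point): Tip of the fixed red pointer just outside and below the middle of the wheel's far rim (press +x side).
- slide (a joint): Die slide, in m: 0 = fully home against its stop with the pocket under the screw, up to 0.15 = drawn out. It needs about 3 N to push.
- pocket (a point): Centre of the floor of the round pocket in the aluminium slide plate (86 mm wide): pocket 54 mm diameter, 8 mm deep, with a 2 mm bevel; its floor is 26 mm above the bench. A seated die stands on this floor.
- slide_knob (a point): Centre of the top of the slide's upright red knob: 18 mm diameter, 48 mm tall, top 77 mm above the bench, 135 mm from the pocket's centre along the way out.
- screw_axis (a point): Point on the screw axis, 36 mm above the bench, under which the pocket's centre must come. The screw ends in a sprung brass nose (about 57 N more on the die for each mark after contact); at the start it is 4 to 15 mm above the plunger top of a seated die, its height is not measured.
- wash_bottle: Clear wash bottle with green cap and spout, 68 mm diameter, about 200 mm tall; to be left alone. Origin: centre of the underside.
- jar_tall: White jar, 60 mm diameter, 75 mm tall; to be left alone. Origin: centre of the underside.
- jar_small: White jar, 40 mm diameter, 50 mm tall; to be left alone. Origin: centre of the underside.
Not all that is in view belongs to the job. Leave any turquoise or yellow look-alike of the die alone.

How it is judged:
By the outcome, as a careful person would: the job done as asked, in the order asked, and still so for the second after the job is handed in, with the robot touching nothing.
It also fails if it takes over 70 s, if anything falls off the work surface, if the arm or the gripper's body presses on something with over 40 N, if the wrist force passes 120 N, or if a joint passes its speed limit or range.

## Robot

A 7-joint arm with a two-finger parallel gripper is mounted at the origin on the work surface. World frame = base frame: x ahead of the robot, y to its left, z up, the work surface at z = 0. Lengths are in mm, angles in rad, forces in N, time in s.
With the tool pointing down it reaches from about 425 to 1025 mm from the base axis. Payload 3.6 kg.
Tool frame: the origin (TCP) lies at the very end of the fingers, on their centre line; the grasp point (between the pads) lies 19 mm behind it; z points along the fingers, y is the direction in which the jaws open and shut (so a half turn about z gives the same grasp; the last joint's range is limited). The gripper opens to 85 mm and grips with 20 to 120 N. Pads are 22 mm wide; open, the fingers measure 114 mm over their backs; the gripper's body (76 mm by 85 mm) begins 54 mm behind the grasp point. The pads swing forward as they close: fully open they stand 13 mm farther back than shut.
Start: joints at [-1.411, 0.591, 0.048, 1.609, -0.033, 0.943, -0.034], TCP at [182.031, 701.779, 231.302] pointing down, gripper open.
Joint ranges: [-2.69, 2.69], [-0.47, 2.24], [-1.27, 1.36], [0.19, 2.51], [-1.53, 4.68], [0.08, 2.07], [-3.09, 3.09]. Speed limits (rad/s): [2.57, 2.57, 3.14, 3.14, 3.14, 3.14, 3.14].

## Interface

Orientations are given as [roll, pitch, yaw] about the fixed x, y, z axes, in that order (R = Rz(yaw) Ry(pitch) Rx(roll)).
In Python, from station import env, cams gives the robot as it stands. The module is installed in compiled form; this text tells all that it offers.
- The arm moves only by the tool move_arm, never from a script. Its argument "series" is text: rows parted by semicolons, each of 7 numbers parted by spaces: the shift along the tool's x, y, z in m, then the turn, a rotation vector about the tool's x, y, z in rad, then the closure, from 0 (fully open) to 1 (shut). A call has 1 to 5 rows; each row is the pose to reach, as a shift and turn from the pose commanded when the call began, along the tool's axes at that moment; what a row does not reach only later rows make up. A row lasts 1/12 s, in which the tool goes at most 41.7 mm and 7.16 degrees, less where a joint would pass 70% of its speed; a pose out of reach is approached as far as the arm can. A call with a gripper value outside its range is refused whole. The fingers move at their own pace and stop on an object; "force" is the grip in N (left out, the last holds). Time passes only in rows, so rows that repeat a pose let the fingers close. It gives the time, the measured TCP pose, the force and the opening at its end, in the units of the state.
- env.observe(): the state, without advancing time (a new reading comes with each control period).
- cams.read_camera(name): name is "scene" or "top"; returns (picture, depth): 420x560x3 uint8, red, green, blue; 420x560 float32, mm along the optical axis (not along the pixel's ray), 0 where there is no reading.
- cams.camera_params(name): a dict with "K" (3x3 intrinsics, pixels), "dist" ([k1, k2, p1, p2, k3] as OpenCV has them; the pictures are not rectified), "R" (3x3) and "t" (3): a world point X has camera coordinates R X + t. Camera axes: x right, y down, z forward; pixel columns grow to the right and rows downward; lengths in mm; the calibration is good to about 2 mm. A picture is of the moment at which its call begins. camera_params takes no time and is no camera call.
- env.close_job(): hands the job in, once; it reports no verdict.
Trained networks look in the newest picture that a camera, given by its name, has taken for a name from the list of things; names that differ only in an ending like _2 or _b are one class to them, and where a whole thing is asked for, a point or a joint stands for the part that bears it (a point fixed in the world has none). Each returns a list of dicts, best first, with "confidence" (0 to 1); they miss things now and then, are a little off and sometimes report something else, mostly with a low value. They report only what shows in the picture. A call takes as long as a camera call. They do not tell look-alikes from the thing itself.
- cams.boxes_of(target, camera): "extent" ([left, top, right, bottom] in pixels, round what is visible of it).
- cams.outline_of(target, camera): "region" (420x560 bool, what is visible of it) and "extent" ([left, top, right, bottom] in pixels, round what is visible of it).
- cams.spot_point(target, camera): "position" ([column, row] in pixels: a listed point, or the origin of a listed thing).
The state is a dict: "time_s": time; "joint_pos": joint angles; "dq": joint speeds; "joint_efforts": joint torques, N m; "eef_pos": TCP position; "eef_rot": TCP orientation; "wrist_force": force on the tool from outside, world axes, zero at the start; "moment": the same for the moment, N m; "gripper_width": finger opening in mm.
Only numpy, scipy, OpenCV 4.12 (cv2) and the standard library are available. Lean on these libraries where they do the work, as an engineer would, in place of code of your own. Each camera call takes 0.05 s, during which the arm holds its last target.

## Working session

There is one attempt and no reset: what is moved stays moved. The work goes in short steps, Python scripts to look and compute and a tool call to move; the robot and the scene stay as the last step left them, time stands still between calls to the robot, and variables do not carry over. Pictures are saved under pics/ and viewed, and the job is handed in when it is done.

Besides the shell and the picture viewer there is one more tool, called after "Call:" by a JSON object that holds its "name" and its "arguments", one argument or row to a line. move_arm: Moves the arm, as the interface text tells. Its arguments: {"type":"object","properties":{"series":{"type":"string"},"force":{"type":"number"}},"required":["series"]}

```bash
mkdir -p pics; python3 - <<'E'
from station import env,cams
import cv2,numpy as np
s=env.observe()
for k,v in s.items(): print(k,np.round(v,3))
for n in ["scene","top"]:
    p,d=cams.read_camera(n)
    cv2.imwrite(f"pics/{n}0.png",cv2.resize(p[:,:,::-1],(800,600)))
    np.savez(f"{n}0.npz",p=p,d=d)
    c=cams.camera_params(n)
    print(n,np.round(c["K"],1).tolist(),np.round(c["dist"],4),np.round(c["R"],3).tolist(),np.round(c["t"],1))
E
```

```text
time_s 0.0
joint_pos [-1.41   0.592  0.048  1.61  -0.033  0.943 -0.034]
dq [ 0.     0.001  0.002 -0.001  0.001  0.002 -0.002]
joint_efforts [-1.0000e-03 -5.4870e+01  1.5470e+00 -1.9812e+01  9.0000e-03  9.0000e-03
 -0.0000e+00]
eef_pos [181.837 700.952 230.141]
eef_rot [-3.139  0.     2.888]
wrist_force [-0.733  0.01   0.11 ]
moment [-0.008  0.007  0.014]
gripper_width 85.368
scene [[410.2, 0.0, 278.2], [0.0, 410.2, 197.0], [0.0, 0.0, 1.0]] [-0.0193  0.      0.      0.      0.    ] [[0.344, 0.939, 0.011], [0.632, -0.223, -0.742], [-0.694, 0.262, -0.67]] [-170.  -256.4 1644.4]
top [[390.0, 0.0, 276.4], [0.0, 390.0, 214.2], [0.0, 0.0, 1.0]] [-0.0445  0.      0.      0.      0.    ] [[-0.008, -1.0, -0.018], [-0.997, 0.009, -0.078], [0.078, 0.017, -0.997]] [  -3.3  621.7 1031.8]
```

View pics/scene0.png

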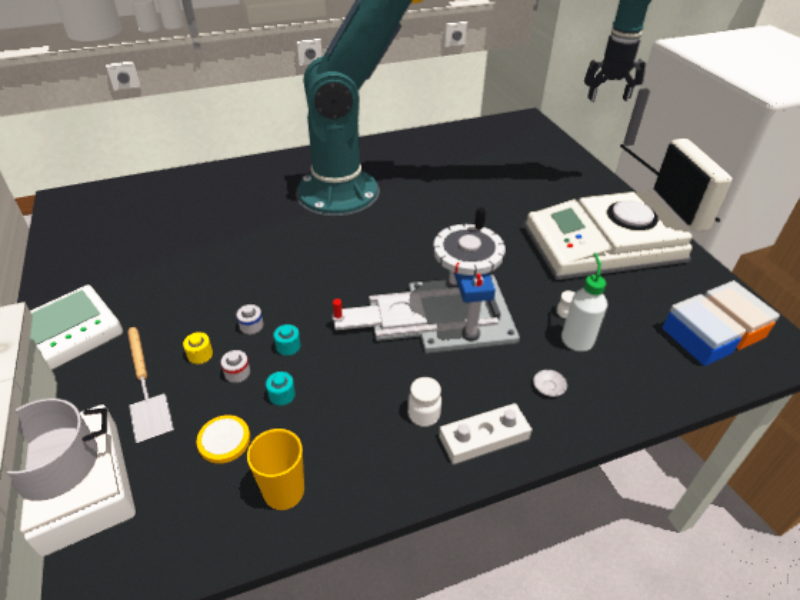

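View pics/top0.png

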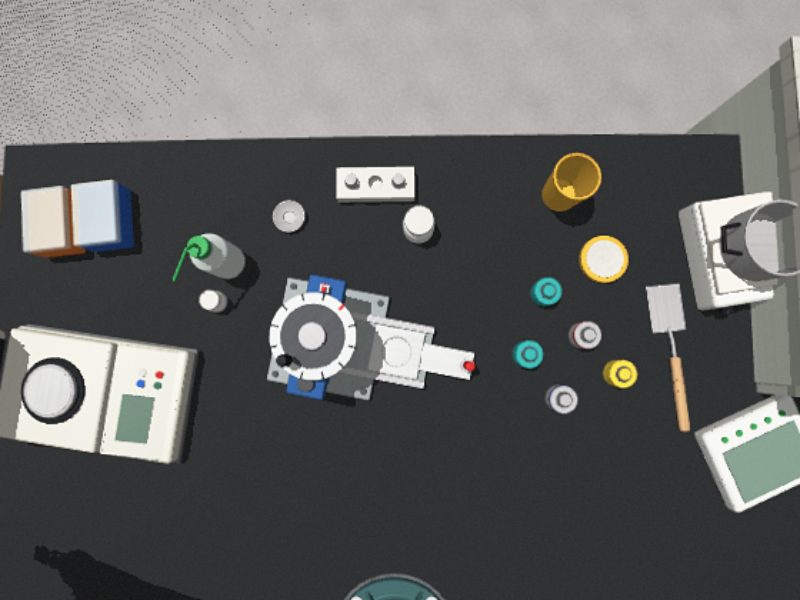

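```bash
cat > h.py <<'E'
from station import env,cams
import cv2,numpy as np
def ray(n,uv):
    c=cams.camera_params(n);K=np.array(c["K"]);R=np.array(c["R"]);t=np.array(c["t"])
    p=cv2.undistortPoints(np.array([[uv]],float),K,np.array(c["dist"]))[0,0]
    o=-R.T@t; d=R.T@np.array([p[0],p[1],1]); return o,d
def atz(n,uv,z):
    o,d=ray(n,uv); return o+d*(z-o[2])/d[2]
def tri(a,b):
    A=[];B=[]
    for n,uv in (("scene",a),("top",b)):
        o,d=ray(n,uv);d=d/np.linalg.norm(d);P=np.eye(3)-np.outer(d,d);A.append(P);B.append(P@o)
    X=np.linalg.lstsq(np.vstack(A),np.hstack(B),rcond=None)[0]
    e=[np.linalg.norm(A[i]@X-B[i]) for i in (0,1)]
    return X,e
def proj(n,X):
    c=cams.camera_params(n)
    return cv2.projectPoints(np.array(X,float).reshape(-1,3),cv2.Rodrigues(np.array(c["R"]))[0],np.array(c["t"]),np.array(c["K"]),np.array(c["dist"]))[0].reshape(-1,2)
def cloud(n,d):
    c=cams.camera_params(n);K=np.array(c["K"]);R=np.array(c["R"]);t=np.array(c["t"])
    v,u=np.mgrid[0:420,0:560];p=cv2.undistortPoints(np.stack([u.ravel(),v.ravel()],1).astype(float).reshape(-1,1,2),K,np.array(c["dist"])).reshape(-1,2)
    z=d.ravel();C=np.c_[p*z[:,None],z]
    return ((C-t)@R).reshape(420,560,3)
E
python3 - <<'E'
from h import *
for t in ["die","press","wheel","crank_top","pointer","pocket","slide_knob","screw_axis","jar_tall","jar_small","wash_bottle"]:
    r={}
    for n in ("scene","top"):
        l=cams.spot_point(t,n)[:5 if t=="die" else 2]; r[n]=l
        print(t,n,[(np.round(x["position"],1).tolist(),round(x["confidence"],2)) for x in l])
    if t!="die" and r["scene"] and r["top"]:
        X,e=tri(r["scene"][0]["position"],r["top"][0]["position"]);print("   ",X.round(1),np.round(e,1))
E
```

```text
die scene [([165.2, 262.8], 0.87), ([200.2, 244.6], 0.85), ([138.6, 248.8], 0.84), ([196.3, 275.6], 0.62)]
die top [([406.5, 233.9], 0.87), ([429.2, 263.1], 0.81), ([381.0, 206.3], 0.62), ([370.0, 247.7], 0.55), ([226.5, 201.1], 0.52)]
press scene [([319.1, 220.5], 0.87), ([166.9, 262.5], 0.65)]
press top []
wheel scene [([328.0, 181.8], 0.67)]
wheel top [([222.7, 233.4], 0.79)]
    [568.1 119.2 160.9] [3.5 3.5]
crank_top scene [([337.5, 144.7], 0.91), ([296.3, 286.0], 0.57)]
crank_top top [([196.3, 254.6], 0.76)]
    [520.9 162.1 248.3] [3.6 3.6]
pointer scene [([335.7, 190.7], 0.8)]
pointer top [([227.0, 200.9], 0.81)]
    [641.4 104.5 191.9] [3.2 3.2]
pocket scene [([281.3, 217.1], 0.63)]
pocket top []
slide_knob scene [([232.7, 213.3], 0.82)]
slide_knob top [([328.4, 258.5], 0.87)]
    [ 501.8 -144.9   60.2] [2.2 2.2]
screw_axis scene [([325.0, 213.3], 0.7), ([166.1, 262.9], 0.53)]
screw_axis top [([277.2, 246.9], 0.67)]
    [566.7  48.6  67.5] [67.8 67.8]
jar_tall scene [([294.3, 286.2], 0.93)]
jar_tall top [([290.1, 152.2], 0.58)]
    [787.5 -54.7  30.6] [8. 8.]
jar_small scene [([395.5, 215.8], 0.72)]
jar_small top [([150.1, 210.0], 0.67)]
    [636.7 339.4  16. ] [0.9 0.9]
wash_bottle scene [([403.7, 239.7], 0.66), ([328.4, 177.7], 0.42)]
wash_bottle top [([162.4, 179.7], 0.76), ([390.8, 275.8], 0.28)]
    [723.8 312.3   5.4] [1.9 1.9]
```

```bash
python3 - <<'E'
from h import *
p=np.load("top0.npz")["p"][:,:,::-1]; q=np.load("scene0.npz")["p"][:,:,::-1]
cv2.imwrite("pics/tz.png",cv2.resize(p[190:290,180:340],(800,500),interpolation=cv2.INTER_CUBIC))
cv2.imwrite("pics/td.png",cv2.resize(p[190:290,350:450],(600,600),interpolation=cv2.INTER_CUBIC))
cv2.imwrite("pics/sz.png",cv2.resize(q[140:250,220:370],(800,587),interpolation=cv2.INTER_CUBIC))
cv2.imwrite("pics/sd.png",cv2.resize(q[200:290,120:220],(660,594),interpolation=cv2.INTER_CUBIC))
E
```

```text
(no output)
```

View pics/tz.png

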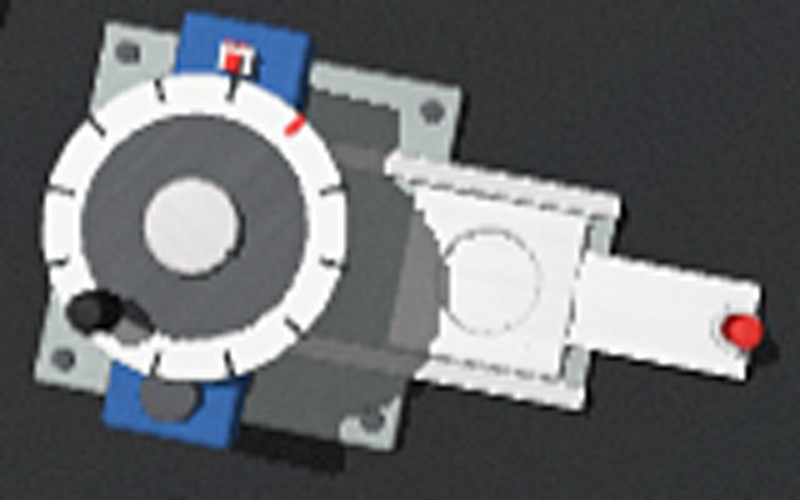

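View pics/td.png

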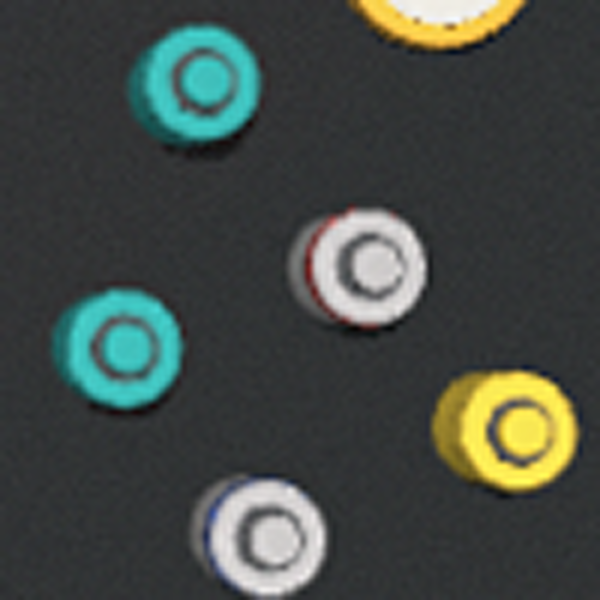

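View pics/sz.png

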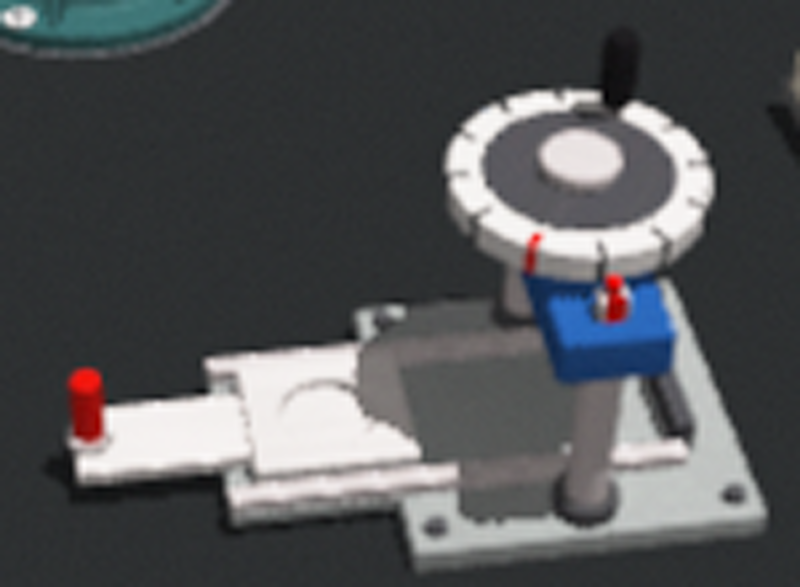

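View pics/sd.png

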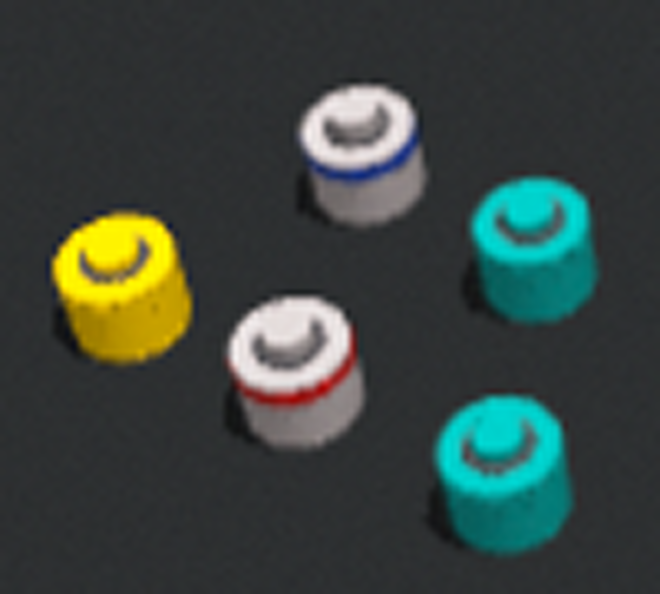

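```bash
cat > m.py <<'E'
from h import *
def T(x,y,f=5,ox=180,oy=190): return ((x+.5)/f-.5+ox,(y+.5)/f-.5+oy)
td=lambda x,y:T(x,y,6,350,190)
tz=lambda x,y:T(x,y)
sz=lambda x,y:T(x,y,800/150,220,140)
sd=lambda x,y:T(x,y,6.6,120,200)
E
python3 - <<'E'
from m import *
for nm,a,b,z in [("dietop",sd(292,347),td(368,267),42),("blue",sd(359,130),td(267,538),42),("knob",sz(87,378),tz(743,329),77),("pocket",sz(331,408),tz(491,281),34),("wheelrim",sz(579,162),tz(194.5,227),194),("crank",sz(622,38),tz(90,309),246),("redmark",sz(537,238),tz(295,125),194),("blackmark@ptr",sz(602,243),tz(235,85),194),("ptr",sz(614,282),tz(234,60),171)]:
    X,e=tri(a,b);print(nm,X.round(1),np.round(e[0],1),"scene@z",atz("scene",a,z).round(1),"top@z",atz("top",b,z).round(1))
E
```

```text
dietop [ 564.6 -363.9   40.1] 1.4 scene@z [ 567.1 -362.5   42. ] top@z [ 564.1 -364.8   42. ]
blue [ 446.2 -316.    40.2] 1.2 scene@z [ 448.8 -314.9   42. ] top@z [ 446.  -316.7   42. ]
knob [ 511.3 -139.6   79.1] 0.7 scene@z [ 509.5 -138.5   77. ] top@z [ 511.  -140.6   77. ]
pocket [537.5  -8.6  37.1] 3.4 scene@z [535.8  -4.3  34. ] top@z [536.3 -11.7  34. ]
wheelrim [562.6 120.7 199.7] 1.4 scene@z [556.4 125.7 194. ] top@z [562.2 120.4 194. ]
crank [526.8 157.7 246.6] 1.5 scene@z [526.3 159.8 246. ] top@z [526.3 156.5 246. ]
redmark [608.6  75.7 196.8] 1.4 scene@z [606.   78.7 194. ] top@z [608.3  74.6 194. ]
blackmark@ptr [626.8 102.7 200.4] 1.7 scene@z [620.6 108.3 194. ] top@z [626.8 102.1 194. ]
ptr [639.9 105.2 184.4] 1.4 scene@z [626.9 114.6 171. ] top@z [640.9 105.9 171. ]
```

```bash
cat > plan.py <<'E'
# usage: plan.py x y z [yaw] : shift in tool axes from measured pose
import sys
from h import *
from scipy.spatial.transform import Rotation as Ro
s=env.observe();p=np.array(s["eef_pos"]);R=Ro.from_euler("xyz",s["eef_rot"])
a=list(map(float,sys.argv[1:]))
D=np.array(a[:3])-p
print("t",round(float(s["time_s"]),2),"p",p.round(1),"rot",np.round(s["eef_rot"],3),"F",np.round(s["wrist_force"],1),"w",round(float(s["gripper_width"]),1))
yaw=a[3] if len(a)>3 else 2.948
rv=(R.inv()*Ro.from_euler("xyz",[np.pi,0,yaw])).as_rotvec()
print("shift mm",R.inv().apply(D).round(1),"dist",np.linalg.norm(D).round(1),"turn",rv.round(3))
E
python3 plan.py 450 350 330; python3 - <<'E'
from h import *
d=np.load("top0.npz")["d"]; C=cloud("top",d)
# heights profile around slide and press
for nm,uv in [("plate",(285,262)),("tray rail",(302,232)),("rail2",(270,267)),("arm",(315,250)),("die top",(404,234)),("dieplunger",(412.5,234.5)),("hub",(217,235)),("rim",(205,215)),("crank",(198,252)),("xhead",(220,196)),("base",(203,198))]:
    v=C[int(round(uv[1]))-1:int(round(uv[1]))+2,int(round(uv[0]))-1:int(round(uv[0]))+2].reshape(-1,3); print(nm,np.median(v,0).round(1))
E
```

```text
t 1.2 p [182.  701.8 231.3] rot [3.142 0.    2.888] F [0.1 0.6 0.1] w 85.3
shift mm [-347.7 -273.3  -98.7] dist 453.1 turn [ 0.    0.   -0.06]
plate [493.2 -30.5  33.9]
tray rail [572.7 -76.9  27.5]
rail2 [478.4  10.5   4. ]
arm [ 524.3 -111.    28.9]
die top [ 564.6 -346.4   42.2]
dieplunger [ 564.  -363.6   54.7]
hub [562.  122.1 204.2]
rim [608.  151.5 194.7]
crank [525.  156.1 245.8]
xhead [655.2 122.5 164.3]
base [668.1 192.2  21.6]
```

Call:
{"name": "move_arm", "arguments": {
  "series": "-0.027 -0.021 -0.02 0 0 -0.02 0; -0.054 -0.042 -0.04 0 0 -0.04 0; -0.084 -0.066 -0.06 0 0 -0.06 0; -0.114 -0.09 -0.08 0 0 -0.06 0; -0.144 -0.114 -0.1 0 0 -0.06 0"
}}

```text
time_s: 1.62
eef_pos: [291.1, 557.3, 329.9]
eef_rot: [3.141, 0.0, 2.948]
wrist_force: [0.8, 1.0, -0.4]
gripper_width: 85.7
```

```bash
python3 plan.py 450 350 330;python3 plan.py 560 0 330
```

```text
t 1.62 p [291.1 557.3 329.9] rot [3.141 0.    2.948] F [ 0.8  1.  -0.4] w 85.7
shift mm [-195.8 -172.9   -0. ] dist 261.2 turn [0. 0. 0.]
t 1.62 p [291.1 557.3 329.9] rot [3.141 0.    2.948] F [ 0.8  1.  -0.4] w 85.7
shift mm [-3.711e+02 -4.952e+02 -1.000e-01] dist 618.8 turn [0. 0. 0.]
```

Call:
{"name": "move_arm", "arguments": {
  "series": "-0.024 -0.032 0 0 0 0 0; -0.048 -0.064 0 0 0 0 0; -0.072 -0.096 0 0 0 0 0; -0.096 -0.128 0 0 0 0 0; -0.12 -0.16 0 0 0 0 0"
}}

```text
time_s: 2.03
eef_pos: [377.7, 376.8, 329.4]
eef_rot: [3.141, 0.0, 2.948]
wrist_force: [1.0, 0.5, 0.6]
gripper_width: 85.1
```

Call:
{"name": "move_arm", "arguments": {
  "series": "-0.024 -0.032 0 0 0 0 0; -0.048 -0.064 0 0 0 0 0; -0.072 -0.096 0 0 0 0 0; -0.096 -0.128 0 0 0 0 0; -0.12 -0.16 0 0 0 0 0"
}}

```text
time_s: 2.45
eef_pos: [464.6, 196.7, 329.5]
eef_rot: [3.141, 0.001, 2.948]
wrist_force: [0.3, 0.6, 0.4]
gripper_width: 85.2
```

Call:
{"name": "move_arm", "arguments": {
  "series": "-0.024 -0.032 0 0 0 0 0; -0.048 -0.064 0 0 0 0 0; -0.072 -0.096 0 0 0 0 0; -0.096 -0.128 0 0 0 0 0; -0.12 -0.16 0 0 0 0 0"
}}

```text
time_s: 2.87
eef_pos: [551.5, 16.6, 329.4]
eef_rot: [3.141, 0.001, 2.948]
wrist_force: [-0.0, 1.3, -0.7]
gripper_width: 85.4
```

```bash
python3 plan.py 564 -364 130
```

```text
t 2.87 p [551.5  16.6 329.4] rot [3.141e+00 1.000e-03 2.948e+00] F [-0.   1.3 -0.7] w 85.4
shift mm [ -85.3 -371.2  199.3] dist 429.9 turn [ 0.001  0.001 -0.   ]
```

Call:
{"name": "move_arm", "arguments": {
  "series": "-0.008 -0.036 0.012 0 0 0 0; -0.016 -0.072 0.024 0 0 0 0; -0.024 -0.108 0.036 0 0 0 0; -0.032 -0.144 0.048 0 0 0 0; -0.04 -0.18 0.06 0 0 0 0"
}}

```text
time_s: 3.28
eef_pos: [555.5, -167.6, 268.8]
eef_rot: [3.141, 0.001, 2.948]
wrist_force: [-0.2, 0.3, 0.2]
gripper_width: 85.6
```

Call:
{"name": "move_arm", "arguments": {
  "series": "-0.009 -0.036 0.016 0 0 0 0; -0.018 -0.072 0.032 0 0 0 0; -0.027 -0.108 0.048 0 0 0 0; -0.036 -0.144 0.064 0 0 0 0; -0.045 -0.18 0.08 0 0 0 0"
}}

```text
time_s: 3.7
eef_pos: [565.2, -352.9, 188.3]
eef_rot: [3.141, 0.0, 2.948]
wrist_force: [1.1, 0.5, 0.1]
gripper_width: 85.5
```

```bash
python3 plan.py 564.5 -364 100; python3 - <<'E'
from h import *
for n in ("scene","top"):
    p,d=cams.read_camera(n); cv2.imwrite(f"pics/{n}1.png",cv2.resize(p[180:300,110:270] if n=="scene" else p[190:310,340:500],(800,600))[:,:,::-1])
E
```

```text
t 3.7 p [ 565.2 -352.9  188.3] rot [3.141 0.    2.948] F [1.1 0.5 0.1] w 85.5
shift mm [ -1.4 -11.1  88.3] dist 89.0 turn [0. 0. 0.]
```

View pics/scene1.png

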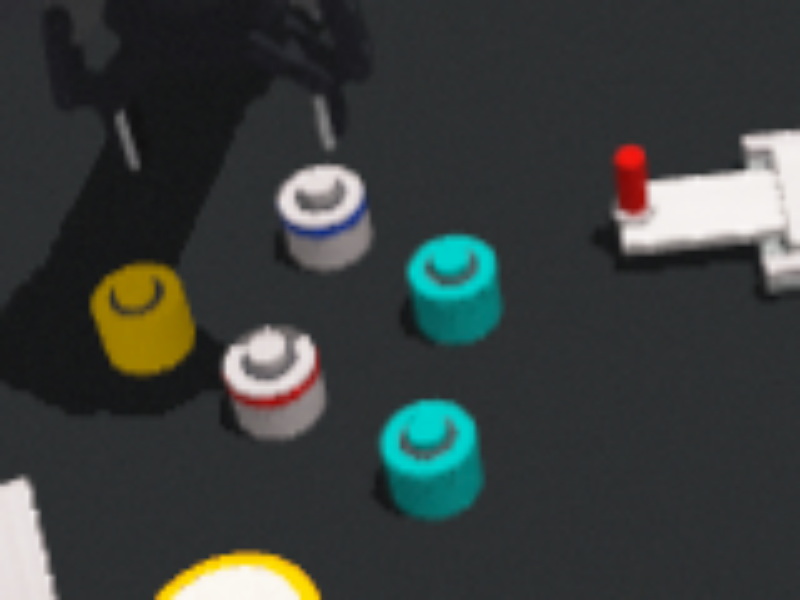

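Call:
{"name": "move_arm", "arguments": {
  "series": "-0.001 -0.006 0.036 0 0 0 0; -0.001 -0.011 0.076 0 0 0 0; -0.001 -0.011 0.116 0 0 0 0; -0.001 -0.011 0.15 0 0 0 0; -0.001 -0.011 0.165 0 0 0 0",
  "force": 40
}}

```text
time_s: 4.22
eef_pos: [561.7, -359.8, 19.6]
eef_rot: [3.138, -0.006, 2.948]
wrist_force: [-0.4, 1.2, -0.1]
gripper_width: 85.7
```

```bash
python3 plan.py 564.5 -364 9
```

```text
t 4.22 p [ 561.7 -359.8   19.6] rot [ 3.138 -0.006  2.948] F [-0.4  1.2 -0.1] w 85.7
shift mm [-3.7 -3.6 10.6] dist 11.8 turn [ 0.003 -0.006  0.   ]
```

Call:
{"name": "move_arm", "arguments": {
  "series": "0 0 0.006 0 0 0 0; 0 0 0.012 0 0 0 0; 0 0 0.012 0 0 0 0; 0 0 0.012 0 0 0 0"
}}

```text
time_s: 4.55
eef_pos: [565.3, -362.9, 13.8]
eef_rot: [-3.14, 0.003, 2.948]
wrist_force: [0.6, 0.4, 0.6]
gripper_width: 85.5
```

```bash
python3 plan.py 564.5 -364 9
```

```text
t 4.55 p [ 565.3 -362.9   13.8] rot [-3.140e+00  3.000e-03  2.948e+00] F [0.6 0.4 0.6] w 85.5
shift mm [ 0.6 -1.2  4.8] dist 5.0 turn [-0.001  0.003 -0.   ]
```

Close on the die.

Call:
{"name": "move_arm", "arguments": {
  "series": "0 -0.001 0.003 0 0 0 0.3; 0 -0.001 0.003 0 0 0 0.6; 0 -0.001 0.003 0 0 0 1; 0 -0.001 0.003 0 0 0 1; 0 -0.001 0.003 0 0 0 1",
  "force": 50
}}

```text
time_s: 4.97
eef_pos: [564.3, -363.9, 10.5]
eef_rot: [-3.141, 0.002, 2.948]
wrist_force: [0.1, 0.5, 5.8]
gripper_width: 48.7
```

Call:
{"name": "move_arm", "arguments": {
  "series": "0 0 0 0 0 0 1; 0 0 0 0 0 0 1; 0 0 0 0 0 0 1"
}}

```text
time_s: 5.22
eef_pos: [564.3, -363.9, 10.4]
eef_rot: [-3.141, 0.002, 2.948]
wrist_force: [-0.8, -0.3, 5.8]
gripper_width: 48.7
```

Call:
{"name": "move_arm", "arguments": {
  "series": "0 0 -0.01 0 0 0 1; 0 0 -0.035 0 0 0 1; 0 0 -0.065 0 0 0 1; 0 0 -0.095 0 0 0 1; 0 0 -0.11 0 0 0 1"
}}

```text
time_s: 5.63
eef_pos: [564.6, -363.8, 122.4]
eef_rot: [-3.14, 0.003, 2.948]
wrist_force: [1.7, -0.4, -4.2]
gripper_width: 48.7
```

```bash
python3 plan.py 535.5 -11 120; python3 - <<'E'
from h import *
for n in ("scene","top"):
    p,d=cams.read_camera(n); np.savez(f"{n}2.npz",p=p,d=d); cv2.imwrite(f"pics/{n}2.png",cv2.resize(p[160:280,110:270] if n=="scene" else p[180:300,340:500],(800,600))[:,:,::-1])
E
```

```text
t 5.63 p [ 564.6 -363.8  122.4] rot [-3.140e+00  3.000e-03  2.948e+00] F [ 1.7 -0.4 -4.2] w 48.7
shift mm [ 96.6 340.6   1.7] dist 354.0 turn [-0.001  0.003 -0.   ]
```

View pics/scene2.png

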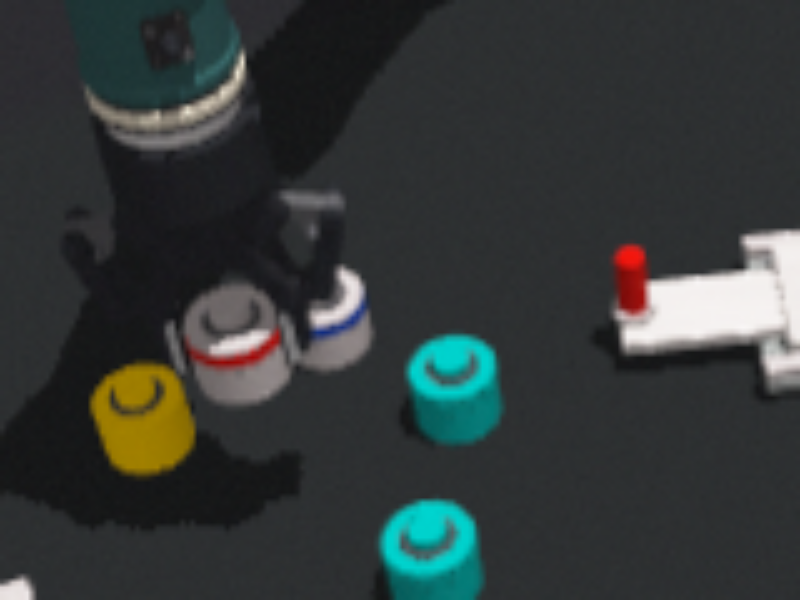

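```bash
python3 - <<'E'
from h import *
p=np.load("top0.npz")["p"]; f=10; x0,y0=258,220
im=cv2.resize(p[220:275,258:338],(800,550),interpolation=cv2.INTER_CUBIC)[:,:,::-1].copy()
cl=cv2.createCLAHE(4,(4,4)); im=cv2.cvtColor(cl.apply(im[:,:,0].copy()),cv2.COLOR_GRAY2BGR)
th=np.linspace(0,2*np.pi,100)
def dr(c,r,z,col):
    q=proj("top",np.c_[c[0]+r*np.cos(th),c[1]+r*np.sin(th),0*th+z]); q=((q-[x0,y0]+.5)*f-.5)
    cv2.polylines(im,[q.round().astype(int).reshape(-1,1,2)],True,col,1)
dr((536.3,-11.7),29,34,(0,255,0)); dr((537,-8.2),29,34,(255,0,0)); dr((511,-140.6),9,77,(0,0,255))
cv2.imwrite("pics/ov.png",im)
E
```

```text
(no output)
```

View pics/ov.png

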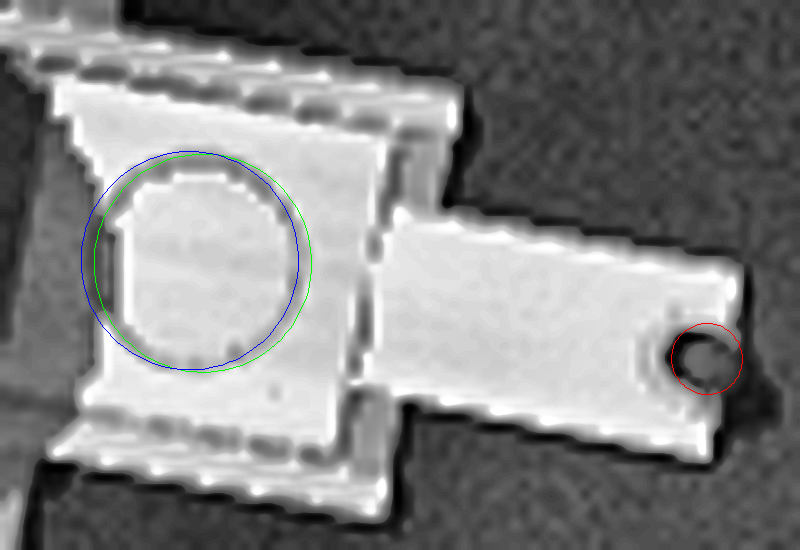

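Call:
{"name": "move_arm", "arguments": {
  "series": "0.01 0.036 0 0 0 0 1; 0.02 0.073 0 0 0 0 1; 0.031 0.11 0 0 0 0 1; 0.042 0.148 0 0 0 0 1; 0.053 0.186 0 0 0 0 1"
}}

```text
time_s: 6.15
eef_pos: [545.5, -168.1, 117.4]
eef_rot: [3.141, -0.004, 2.947]
wrist_force: [1.2, -0.4, -4.0]
gripper_width: 48.6
```

Call:
{"name": "move_arm", "arguments": {
  "series": "0.01 0.038 0 0 0 0 1; 0.021 0.076 0 0 0 0 1; 0.031 0.112 0 0 0 0 1; 0.039 0.142 0 0 0 0 1; 0.043 0.156 0 0 0 0 1"
}}

```text
time_s: 6.57
eef_pos: [533.2, -6.3, 117.4]
eef_rot: [-3.14, -0.003, 2.953]
wrist_force: [-0.1, -31.3, -2.0]
gripper_width: 48.2
```

Call:
{"name": "move_arm", "arguments": {
  "series": "0 0 0.02 0 0 0 1; 0 0 0.04 0 0 0 1; 0 0 0.05 0 0 0 1; 0 0 0.05 0 0 0 1"
}}

```text
time_s: 6.9
eef_pos: [532.3, -9.1, 66.2]
eef_rot: [-3.14, -0.007, 2.947]
wrist_force: [-1.1, 0.3, -3.7]
gripper_width: 48.4
```

```bash
python3 plan.py 536.6 -9.8 55; python3 - <<'E'
from h import *
for n in ("scene","top"):
    p,d=cams.read_camera(n); np.savez(f"{n}3.npz",p=p,d=d); cv2.imwrite(f"pics/{n}3.png",cv2.resize(p[140:260,220:380] if n=="scene" else p[180:300,200:360],(800,600))[:,:,::-1])
E
```

```text
t 6.9 p [532.3  -9.1  66.2] rot [-3.14  -0.007  2.947] F [-1.1  0.3 -3.7] w 48.4
shift mm [-4.4  0.2 11.2] dist 12.0 turn [-0.002 -0.007 -0.001]
```

View pics/scene3.png

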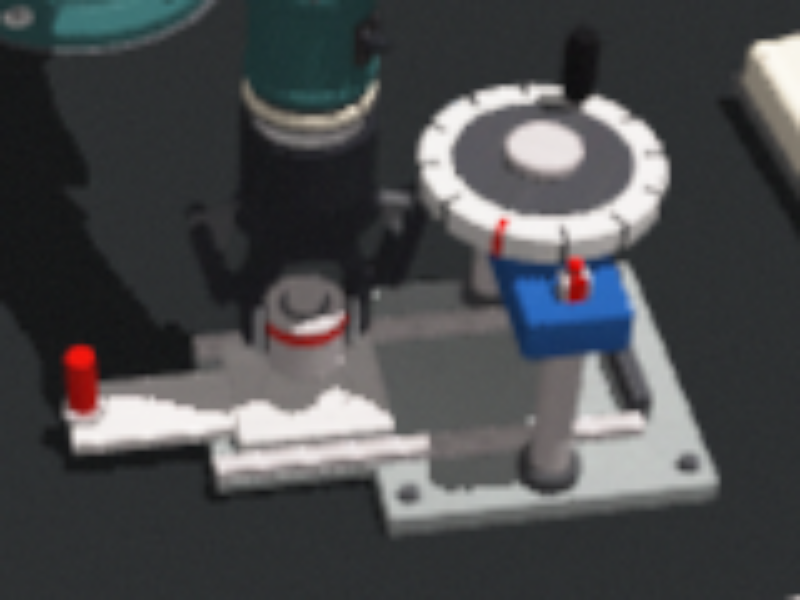

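View pics/top3.png

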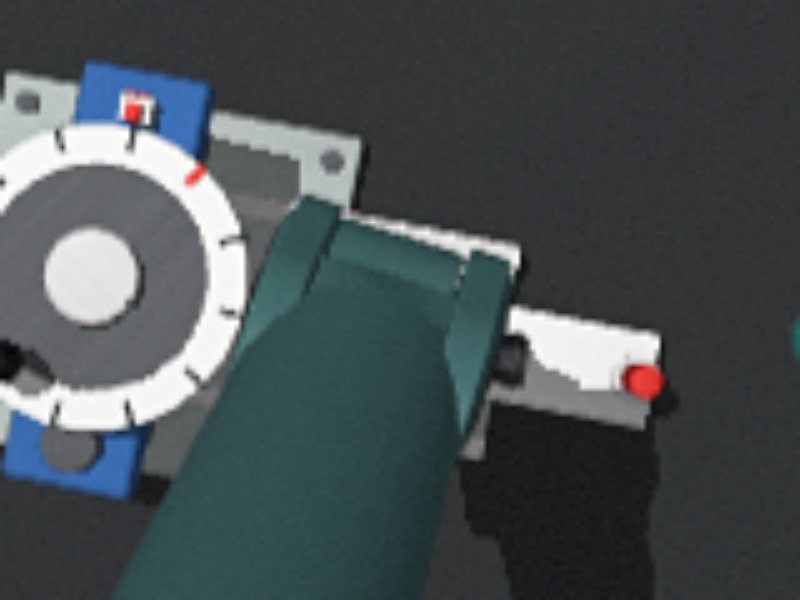

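```bash
python3 plan.py 536.6 -9.8 38
```

```text
t 7.0 p [534.2  -8.4  68. ] rot [-3.141e+00 -3.000e-03  2.949e+00] F [-0.1  0.5 -3.6] w 48.2
shift mm [-2.7 -0.9 30. ] dist 30.1 turn [-0.    -0.003  0.001]
```

Call:
{"name": "move_arm", "arguments": {
  "series": "-0.001 -0.001 0.01 0 0 0 1; -0.002 -0.001 0.018 0 0 0 1; -0.002 -0.001 0.02 0 0 0 1; -0.002 -0.001 0.02 0 0 0 1; -0.002 -0.001 0.02 0 0 0 1"
}}

```text
time_s: 7.42
eef_pos: [537.1, -10.3, 48.9]
eef_rot: [3.142, -0.0, 2.948]
wrist_force: [0.2, 0.8, -5.1]
gripper_width: 48.7
```

```bash
python3 plan.py 536.6 -9.8 38; python3 - <<'E'
from h import *
n="scene"
p,d=cams.read_camera(n); np.savez(f"{n}4.npz",p=p,d=d);im=cv2.resize(p[175:235,250:330],(800,600),interpolation=cv2.INTER_CUBIC)[:,:,::-1].copy()
cv2.imwrite("pics/scene4.png",im)
E
```

```text
t 7.42 p [537.1 -10.3  48.9] rot [ 3.142 -0.     2.948] F [ 0.2  0.8 -5.1] w 48.7
shift mm [ 0.6  0.4 10.9] dist 10.9 turn [ 0. -0. -0.]
```

View pics/scene4.png

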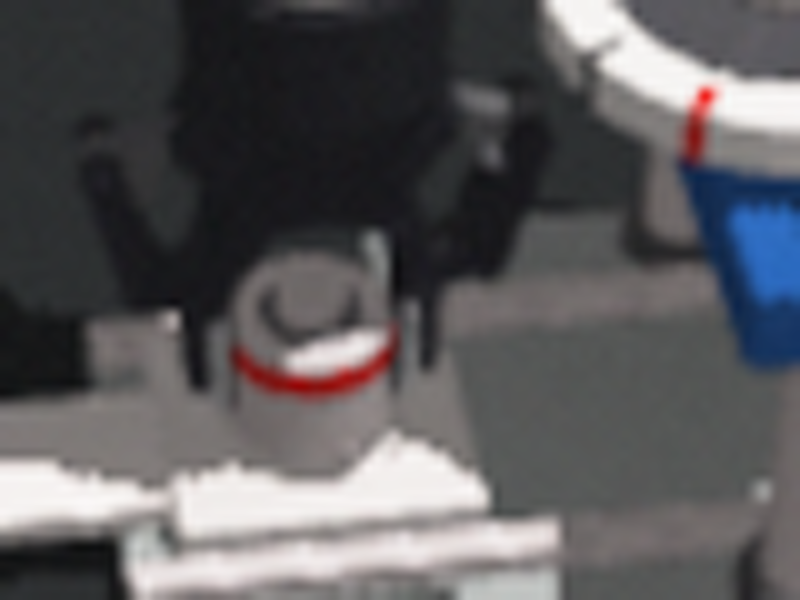

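Call:
{"name": "move_arm", "arguments": {
  "series": "0 0 0.004 0 0 0 1; 0 0 0.008 0 0 0 1; 0 0 0.008 0 0 0 1; 0 0 0.008 0 0 0 1"
}}

```text
time_s: 7.8
eef_pos: [536.9, -10.4, 40.8]
eef_rot: [-3.142, -0.001, 2.948]
wrist_force: [0.4, -0.7, -2.9]
gripper_width: 48.5
```

Call:
{"name": "move_arm", "arguments": {
  "series": "0 0 0.002 0 0 0 1; 0 0 0.004 0 0 0 1; 0 0 0.005 0 0 0 1; 0 0 0.005 0 0 0 1"
}}

```text
time_s: 8.13
eef_pos: [537.2, -10.1, 36.5]
eef_rot: [3.141, -0.0, 2.948]
wrist_force: [-0.8, 1.4, 2.2]
gripper_width: 48.5
```

Call:
{"name": "move_arm", "arguments": {
  "series": "0 0 0 0 0 0 0.25; 0 0 0 0 0 0 0.25; 0 0 0 0 0 0 0.25; 0 0 0 0 0 0 0.25"
}}

```text
time_s: 8.47
eef_pos: [537.6, -10.7, 36.2]
eef_rot: [-3.141, 0.001, 2.948]
wrist_force: [1.0, -0.2, -0.1]
gripper_width: 64.0
```

Call:
{"name": "move_arm", "arguments": {
  "series": "0.015 0 -0.003 0 0 0 0.25; 0.035 0 -0.005 0 0 0 0.25; 0.055 0 -0.008 0 0 0 0.25; 0.065 -0.01 -0.008 0 0 0 0.25; 0.07 -0.03 -0.008 0 0 0 0.25"
}}

```text
time_s: 8.88
eef_pos: [461.4, -24.3, 44.0]
eef_rot: [3.14, -0.001, 2.953]
wrist_force: [0.5, -0.9, -0.3]
gripper_width: 64.0
```

Call:
{"name": "move_arm", "arguments": {
  "series": "0 -0.03 0 0 0 0 0.25; 0 -0.065 0 0 0 0 0.25; 0 -0.095 0 0 0 0 0.25; 0 -0.102 0 0 0 0 0.25; 0 -0.102 0 0 0 0 0.25"
}}

```text
time_s: 9.3
eef_pos: [442.6, -130.5, 44.2]
eef_rot: [-3.14, 0.001, 2.941]
wrist_force: [1.0, 0.7, -0.4]
gripper_width: 64.4
```

```bash
python3 plan.py 511 -140.6 42; python3 - <<'E'
from h import *
for n in ("scene","top"):
    p,d=cams.read_camera(n); np.savez(f"{n}5.npz",p=p,d=d); cv2.imwrite(f"pics/{n}5.png",cv2.resize(p[140:260,220:380] if n=="scene" else p[180:300,200:360],(800,600),interpolation=cv2.INTER_CUBIC)[:,:,::-1])
E
```

```text
t 9.3 p [ 442.6 -130.5   44.2] rot [-3.140e+00  1.000e-03  2.941e+00] F [ 1.   0.7 -0.4] w 64.4
shift mm [-69.    3.7   2.2] dist 69.2 turn [-0.002  0.001 -0.007]
```

View pics/scene5.png

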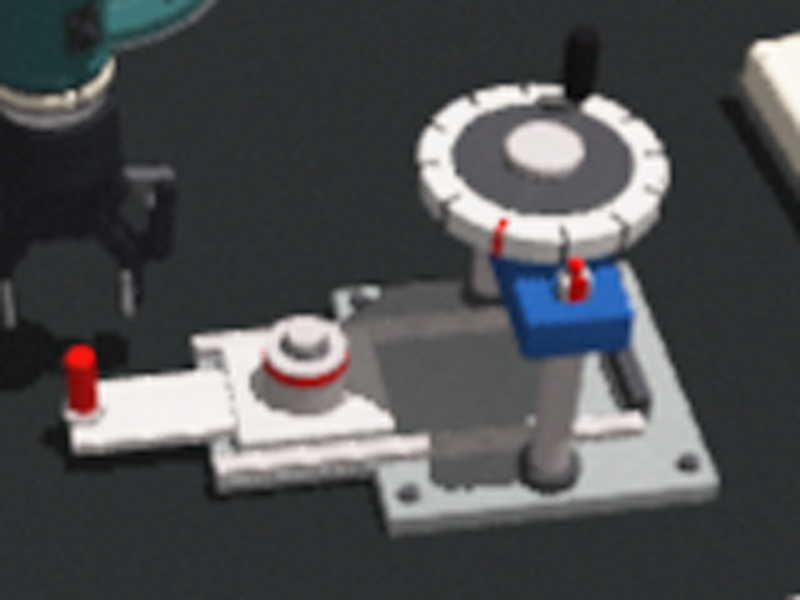

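View pics/top5.png

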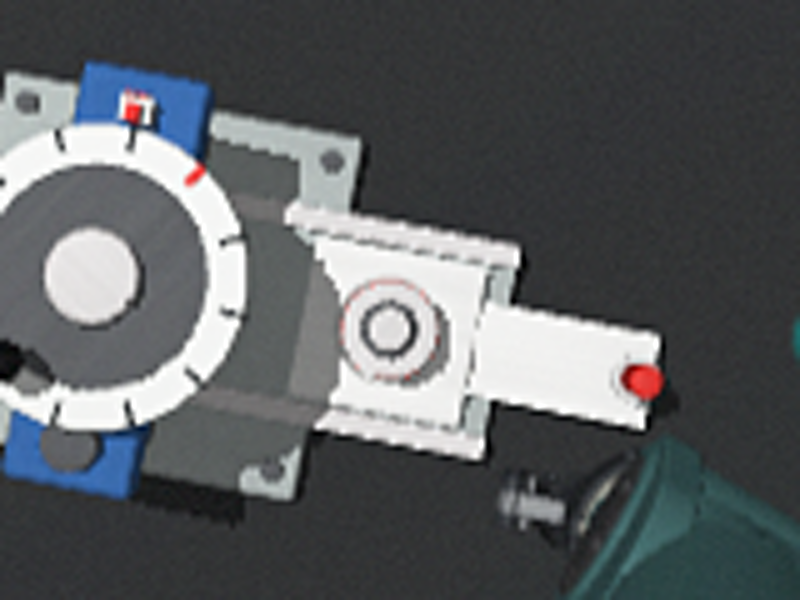

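```bash
python3 plan.py 511 -140.6 40; python3 - <<'E'
from h import *
d=np.load("top5.npz")["d"]; C=cloud("top",d)
c=(390/5+200,329/5+180)
for r in range(int(c[1])-12,int(c[1])+13,2): print(r,C[r,int(c[0])-12:int(c[0])+13,2].round(0).astype(int).tolist())
E
```

```text
t 9.4 p [ 443.4 -126.5   44. ] rot [3.141 0.    2.947] F [-0.5  0.4 -0.7] w 63.9
shift mm [-69.1  -0.7   4. ] dist 69.2 turn [ 0.     0.    -0.001]
233 [35, 32, 35, 33, 39, 35, 36, 34, 35, 35, 37, 35, 32, 34, 37, 32, 35, 39, 33, 33, 36, 34, 34, 33, 33]
235 [34, 35, 34, 35, 34, 34, 34, 35, 37, 33, 34, 36, 35, 35, 37, 34, 32, 35, 33, 34, 31, 34, 33, 30, 32]
237 [40, 32, 34, 34, 32, 36, 35, 27, 68, 70, 69, 69, 71, 68, 67, 70, 34, 34, 32, 34, 31, 33, 31, 29, 35]
239 [34, 34, 37, 35, 26, 69, 68, 70, 69, 67, 67, 68, 69, 67, 69, 66, 70, 68, 69, 32, 34, 32, 35, 35, 38]
241 [37, 35, 31, 24, 70, 67, 69, 70, 70, 67, 68, 71, 68, 68, 68, 69, 68, 67, 68, 68, 68, 37, 35, 34, 34]
243 [34, 36, 28, 69, 68, 66, 69, 68, 70, 79, 82, 77, 78, 77, 78, 68, 67, 67, 67, 69, 70, 35, 35, 33, 36]
245 [34, 34, 66, 67, 71, 69, 70, 71, 79, 80, 77, 78, 79, 79, 81, 83, 70, 68, 68, 64, 70, 70, 34, 33, 36]
247 [37, 32, 63, 69, 70, 65, 71, 68, 80, 79, 79, 77, 77, 77, 81, 79, 66, 69, 69, 69, 68, 67, 37, 35, 37]
249 [35, 34, 25, 72, 69, 67, 68, 69, 67, 78, 77, 78, 77, 80, 79, 70, 72, 67, 70, 69, 70, 35, 33, 35, 32]
251 [34, 35, 33, 28, 71, 63, 67, 68, 68, 69, 66, 71, 68, 68, 69, 69, 71, 66, 67, 67, 34, 31, 36, 35, 34]
253 [35, 36, 37, 37, 30, 23, 68, 69, 71, 69, 70, 71, 69, 67, 74, 66, 67, 68, 65, 33, 34, 33, 33, 34, 31]
255 [34, 30, 34, 33, 34, 36, 33, 27, 32, 66, 66, 70, 67, 69, 67, 25, 29, 35, 33, 36, 37, 37, 37, 36, 34]
257 [34, 30, 37, 35, 32, 36, 35, 33, 33, 36, 35, 35, 37, 32, 37, 39, 39, 35, 33, 36, 37, 32, 37, 32, 37]
```

Call:
{"name": "move_arm", "arguments": {
  "series": "-0.02 -0.001 0.002 0 0 0 0.25; -0.045 -0.001 0.004 0 0 0 0.25; -0.064 -0.001 0.004 0 0 0 0.25; -0.069 -0.001 0.004 0 0 0 0.4; -0.069 -0.001 0.004 0 0 0 0.7",
  "force": 30
}}

```text
time_s: 9.82
eef_pos: [512.9, -139.0, 39.9]
eef_rot: [3.141, 0.002, 2.951]
wrist_force: [0.3, -0.3, -0.5]
gripper_width: 40.9
```

Call:
{"name": "move_arm", "arguments": {
  "series": "0 0 0 0 0 0 1; 0 0 0 0 0 0 1; 0 0 0 0 0 0 1; 0 0 0 0 0 0 1"
}}

```text
time_s: 10.15
eef_pos: [508.5, -139.8, 39.9]
eef_rot: [3.141, -0.003, 2.948]
wrist_force: [-1.3, 1.2, 0.2]
gripper_width: 17.5
```

Call:
{"name": "move_arm", "arguments": {
  "series": "0 0.008 0 0 0 0 1; 0 0.022 0 0 0 0 1; 0 0.04 0 0 0 0 1; 0 0.06 0 0 0 0 1; 0 0.075 0 0 0 0 1"
}}

```text
time_s: 10.57
eef_pos: [523.2, -67.0, 39.9]
eef_rot: [-3.14, -0.003, 2.947]
wrist_force: [-3.0, -3.4, 0.5]
gripper_width: 16.9
```

```bash
python3 plan.py 536.6 -9.8 40
```

```text
t 10.57 p [523.2 -67.   39.9] rot [-3.140e+00 -3.000e-03  2.947e+00] F [-3.  -3.4  0.5] w 16.9
shift mm [-2.  58.7 -0.2] dist 58.7 turn [-0.001 -0.003 -0.001]
```

Call:
{"name": "move_arm", "arguments": {
  "series": "0 0.015 0 0 0 0 1; 0 0.028 0 0 0 0 1; 0 0.038 0 0 0 0 1; 0 0.046 0 0 0 0 1; 0 0.05 0 0 0 0 1"
}}

```text
time_s: 10.98
eef_pos: [533.3, -17.1, 39.9]
eef_rot: [-3.142, -0.003, 2.949]
wrist_force: [-4.0, -2.6, 2.1]
gripper_width: 17.2
```

```bash
python3 plan.py 536.6 -9.8 40
```

```text
t 10.98 p [533.3 -17.1  39.9] rot [-3.142e+00 -3.000e-03  2.949e+00] F [-4.  -2.6  2.1] w 17.2
shift mm [-1.8  7.8 -0.2] dist 8.0 turn [-0.    -0.003  0.001]
```

Now slowly into the stop.

Call:
{"name": "move_arm", "arguments": {
  "series": "0 0.002 0 0 0 0 1; 0 0.004 0 0 0 0 1; 0 0.006 0 0 0 0 1; 0 0.008 0 0 0 0 1; 0 0.009 0 0 0 0 1"
}}

```text
time_s: 11.4
eef_pos: [534.7, -10.2, 39.9]
eef_rot: [-3.141, -0.003, 2.947]
wrist_force: [-5.4, -4.3, 1.6]
gripper_width: 17.2
```

Call:
{"name": "move_arm", "arguments": {
  "series": "0 0.001 0 0 0 0 1; 0 0.002 0 0 0 0 1; 0 0.003 0 0 0 0 1; 0 0.003 0 0 0 0 1"
}}

```text
time_s: 11.73
eef_pos: [534.7, -10.3, 39.9]
eef_rot: [-3.138, -0.002, 2.944]
wrist_force: [-5.7, -7.0, 2.1]
gripper_width: 17.1
```

Call:
{"name": "move_arm", "arguments": {
  "series": "0 0.002 0 0 0 0 1; 0 0.004 0 0 0 0 1; 0 0.005 0 0 0 0 1; 0 0.005 0 0 0 0 1"
}}

```text
time_s: 12.07
eef_pos: [534.7, -10.2, 39.9]
eef_rot: [-3.133, -0.002, 2.94]
wrist_force: [-7.4, -16.5, 2.5]
gripper_width: 17.2
```

```bash
python3 - <<'E'
from h import *
for n in ("scene","top"):
    p,d=cams.read_camera(n); np.savez(f"{n}6.npz",p=p,d=d); cv2.imwrite(f"pics/{n}6.png",cv2.resize(p[140:260,220:380] if n=="scene" else p[180:300,180:340],(800,600),interpolation=cv2.INTER_CUBIC)[:,:,::-1])
E
```

```text
(no output)
```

View pics/scene6.png

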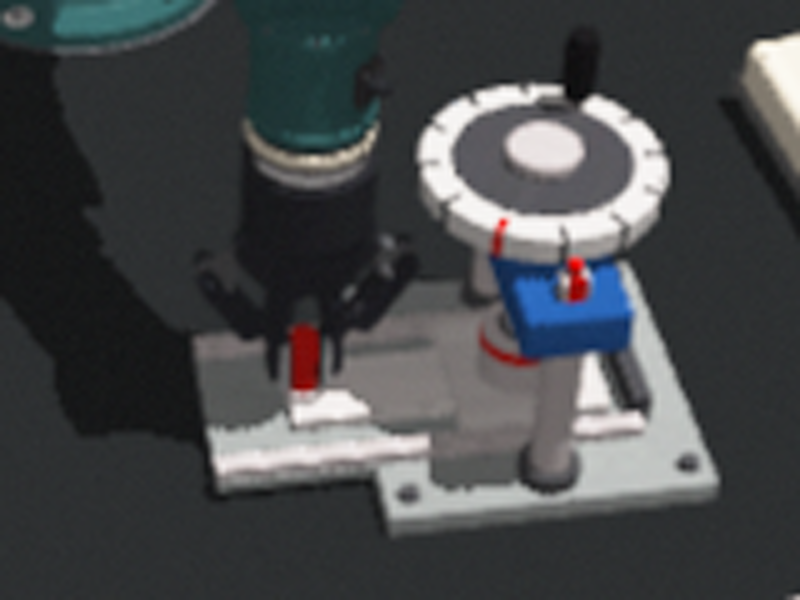

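View pics/top6.png

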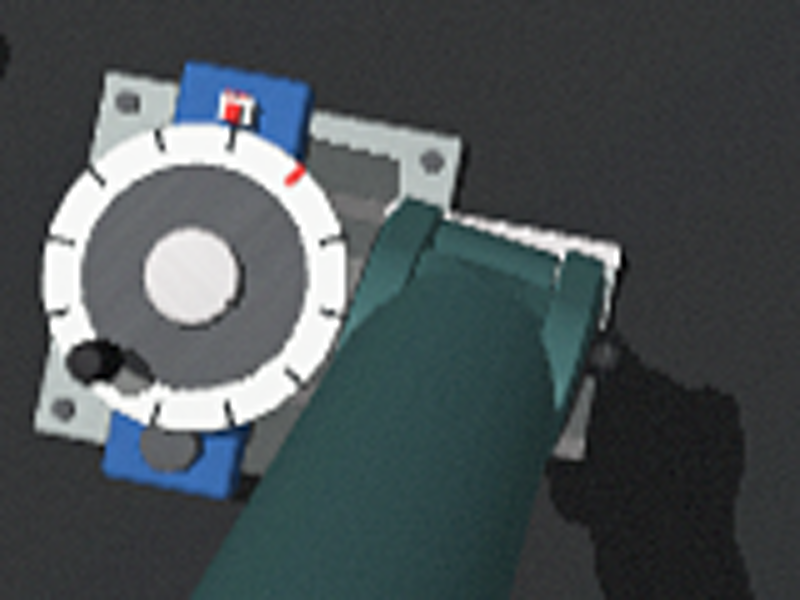

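Call:
{"name": "move_arm", "arguments": {
  "series": "0 -0.008 0 0 0 0 1; 0 -0.008 0 0 0 0 0.6; 0 -0.008 0 0 0 0 0.5; 0 -0.008 0 0 0 0 0.5; 0 -0.008 0 0 0 0 0.5"
}}

```text
time_s: 12.58
eef_pos: [538.2, -8.1, 40.3]
eef_rot: [3.14, 0.003, 2.949]
wrist_force: [0.0, 0.0, -0.0]
gripper_width: 42.5
```

Call:
{"name": "move_arm", "arguments": {
  "series": "0.01 0 0 0 0 0 0.5; 0.03 0 0 0 0 0 0.5; 0.055 0 0 0 0 0 0.5; 0.08 0 0 0 0 0 0.5; 0.09 0 -0.02 0 0 0 0.5"
}}

```text
time_s: 13.0
eef_pos: [441.1, 9.1, 58.1]
eef_rot: [-3.14, -0.011, 2.949]
wrist_force: [-0.9, -0.0, -0.1]
gripper_width: 42.8
```

```bash
python3 plan.py 470 0 280;python3 plan.py 526 157 280; python3 - <<'E'
from h import *
for n in ("scene",):
    p,d=cams.read_camera(n); np.savez(f"{n}7.npz",p=p,d=d); cv2.imwrite(f"pics/{n}7.png",cv2.resize(p[140:260,220:380] if n=="scene" else p[180:300,180:340],(800,600),interpolation=cv2.INTER_CUBIC)[:,:,::-1])
E
```

```text
t 13.0 p [441.1   9.1  58.1] rot [-3.14  -0.011  2.949] F [-0.9 -0.  -0.1] w 42.8
shift mm [ -27.7   -3.7 -222.2] dist 223.9 turn [-0.001 -0.011  0.001]
t 13.0 p [441.1   9.1  58.1] rot [-3.14  -0.011  2.949] F [-0.9 -0.  -0.1] w 42.8
shift mm [ -52.7  161.2 -222.7] dist 279.9 turn [-0.001 -0.011  0.001]
```

View pics/scene7.png

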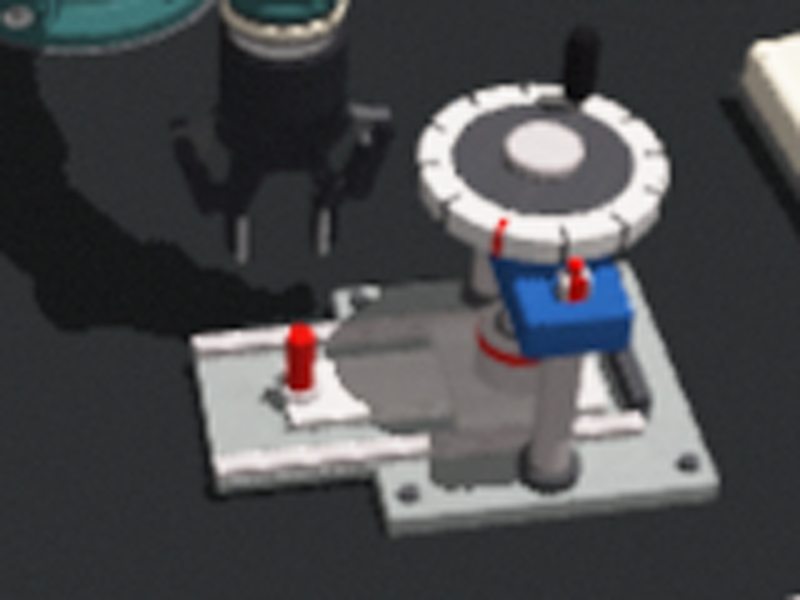

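Call:
{"name": "move_arm", "arguments": {
  "series": "-0.005 0 -0.04 0 0 0 0.5; -0.01 0 -0.08 0 0 0 0.5; -0.015 0 -0.12 0 0 0 0.5; -0.02 0 -0.16 0 0 0 0.5; -0.025 0 -0.2 0 0 0 0.5"
}}

```text
time_s: 13.47
eef_pos: [472.3, 3.6, 262.0]
eef_rot: [3.141, 0.0, 2.949]
wrist_force: [1.5, 0.7, -1.1]
gripper_width: 42.8
```

Call:
{"name": "move_arm", "arguments": {
  "series": "-0.005 0.025 -0.025 0 0 0 0.5; -0.01 0.06 -0.03 0 0 0 0.5; -0.02 0.098 -0.03 0 0 0 0.5; -0.025 0.135 -0.03 0 0 0 0.5; -0.028 0.158 -0.03 0 0 0 0.5"
}}

```text
time_s: 13.88
eef_pos: [531.5, 158.5, 290.5]
eef_rot: [3.138, 0.002, 2.953]
wrist_force: [0.1, 0.3, 0.6]
gripper_width: 42.8
```

Call:
{"name": "move_arm", "arguments": {
  "series": "0 0 0 0 0 0 0.5; 0 0 0 0 0 0 0.5"
}}

```text
time_s: 14.05
eef_pos: [530.2, 155.1, 289.6]
eef_rot: [3.142, -0.0, 2.952]
wrist_force: [-0.4, -0.9, 0.5]
gripper_width: 42.3
```

```bash
python3 plan.py 526 157 213; python3 - <<'E'
from h import *
for n in ("scene",):
    p,d=cams.read_camera(n); np.savez(f"{n}8.npz",p=p,d=d); cv2.imwrite(f"pics/{n}8.png",cv2.resize(p[100:220,260:420] if n=="scene" else p[180:300,180:340],(800,600),interpolation=cv2.INTER_CUBIC)[:,:,::-1])
E
```

```text
t 14.05 p [530.2 155.1 289.6] rot [ 3.142 -0.     2.952] F [-0.4 -0.9  0.5] w 42.3
shift mm [ 4.5  1.1 76.6] dist 76.8 turn [ 0.    -0.     0.004]
```

View pics/scene8.png

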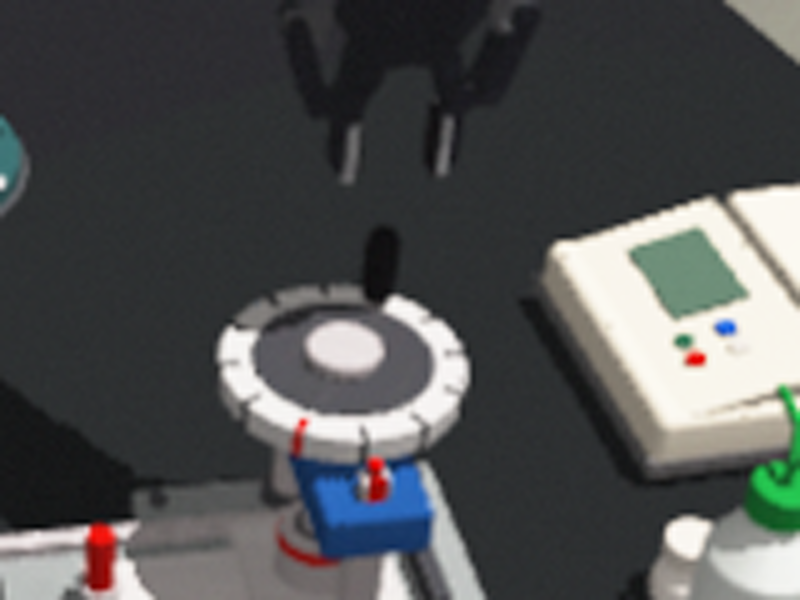

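Call:
{"name": "move_arm", "arguments": {
  "series": "0.004 0.001 0.01 0 0 0 0.5; 0.004 0.001 0.025 0 0 0 0.5; 0.004 0.001 0.045 0 0 0 0.5; 0.004 0.001 0.065 0 0 0 0.5; 0.004 0.001 0.075 0 0 0 0.5"
}}

```text
time_s: 14.52
eef_pos: [524.4, 152.5, 212.6]
eef_rot: [-3.139, -0.004, 2.945]
wrist_force: [-0.0, -0.0, -0.6]
gripper_width: 42.6
```

Call:
{"name": "move_arm", "arguments": {
  "series": "0 0 0 0 0 0 0.7; 0 0 0 0 0 0 1; 0 0 0 0 0 0 1; 0 0 0 0 0 0 1; 0 0 0 0 0 0 1",
  "force": 40
}}

```text
time_s: 14.93
eef_pos: [526.3, 158.7, 214.3]
eef_rot: [3.137, -0.001, 2.95]
wrist_force: [1.3, 7.7, -12.3]
gripper_width: 18.3
```

```bash
python3 plan.py 526 157 213
```

```text
t 14.93 p [526.3 158.7 214.3] rot [ 3.137e+00 -1.000e-03  2.950e+00] F [  1.3   7.7 -12.3] w 18.3
shift mm [-0.1 -1.7  1.3] dist 2.1 turn [ 0.004 -0.001  0.002]
```

```bash
cat > wp.py <<'E'
# wp.py a0 step n [radial_mm]: rows for commanded crank angle a0 -> a0-step*n (deg), plus log of measurement
import sys
from h import *
s=env.observe();p=np.array(s["eef_pos"]);F=np.array(s["wrist_force"])
C=np.array([562.9,119.8]);v=p[:2]-C;a=np.arctan2(v[1],v[0]);r=np.hypot(*v)
t=np.array([np.sin(a),-np.cos(a)]);n=v/r
print("t %.2f p %s ang %.2f r %.1f | Ftan %.2f Frad %.2f Fz %.1f w %.1f yaw %.3f"%(s["time_s"],p.round(1),np.degrees(a),r,F[:2]@t,F[:2]@n,F[2],s["gripper_width"],s["eef_rot"][2]))
open("log.txt","a").write("%.3f %.3f %.3f %.3f %.3f %.3f\n"%(s["time_s"],p[0],p[1],F[0],F[1],F[2]))
if len(sys.argv)>3:
    a0,st,k=float(sys.argv[1]),float(sys.argv[2]),int(sys.argv[3])
    y=s["eef_rot"][2];X=np.array([np.cos(y),np.sin(y)]);Y=np.array([np.sin(y),-np.cos(y)])
    P=lambda a:54*np.array([np.cos(np.radians(a)),np.sin(np.radians(a))])
    for i in range(1,k+1):
        d=P(a0-st*i)-P(a0); print("%.1f %.1f"%(d@X,d@Y),end="; ")
    print()
E
python3 wp.py 133.3 4 15
```

```text
t 14.93 p [526.3 158.7 214.3] ang 133.30 r 53.4 | Ftan 6.17 Frad 4.71 Fz -12.3 w 18.3 yaw 2.950
-2.3 3.0; -4.8 5.8; -7.5 8.4; -10.4 10.9; -13.4 13.1; -16.6 15.1; -19.9 16.9; -23.4 18.4; -26.9 19.8; -30.5 20.8; -34.2 21.6; -37.9 22.2; -41.7 22.4; -45.5 22.5; -49.2 22.2;
```

Call:
{"name": "move_arm", "arguments": {
  "series": "-0.0023 0.003 0.001 0 0 0 1; -0.0048 0.0058 0.002 0 0 0 1; -0.0075 0.0084 0.002 0 0 0 1; -0.0104 0.0109 0.002 0 0 0 1; -0.0134 0.0131 0.002 0 0 0 1"
}}

```text
time_s: 15.35
eef_pos: [535.3, 166.1, 213.9]
eef_rot: [-3.141, -0.016, 2.948]
wrist_force: [-13.4, 4.4, 13.6]
gripper_width: 18.4
```

```bash
python3 wp.py 113.3 4 5
```

```text
t 15.35 p [535.3 166.1 213.9] ang 120.74 r 53.9 | Ftan -9.26 Frad 10.64 Fz 13.6 w 18.4 yaw 2.948
-3.2 2.0; -6.5 3.8; -9.9 5.4; -13.5 6.7; -17.1 7.7;
```

Call:
{"name": "move_arm", "arguments": {
  "series": "-0.0032 0.003 -0.001 0 0 0 1; -0.0065 0.006 -0.001 0 0 0 1; -0.0099 0.0084 -0.001 0 0 0 1; -0.0135 0.0097 -0.001 0 0 0 1; -0.0171 0.0107 -0.001 0 0 0 1"
}}

```text
time_s: 15.77
eef_pos: [555.0, 174.2, 214.0]
eef_rot: [3.141, -0.013, 2.949]
wrist_force: [-10.1, 4.8, 6.3]
gripper_width: 18.6
```

```bash
python3 wp.py 93.3 3 5
```

```text
t 15.77 p [555.  174.2 214. ] ang 98.24 r 55.0 | Ftan -9.29 Frad 6.24 Fz 6.3 w 18.6 yaw 2.949
-2.8 0.6; -5.5 1.1; -8.3 1.4; -11.2 1.6; -14.0 1.7;
```

Call:
{"name": "move_arm", "arguments": {
  "series": "-0.0028 0.0016 0 0 0 0 1; -0.0055 0.0026 0 0 0 0 1; -0.0083 0.0029 0 0 0 0 1; -0.0112 0.0031 0 0 0 0 1; -0.014 0.0032 0 0 0 0 1"
}}

```text
time_s: 16.18
eef_pos: [570.2, 174.9, 214.0]
eef_rot: [3.141, -0.012, 2.949]
wrist_force: [-8.8, 4.8, 3.5]
gripper_width: 18.6
```

```bash
python3 wp.py 78.3 3 5
```

```text
t 16.18 p [570.2 174.9 214. ] ang 82.47 r 55.6 | Ftan -9.32 Frad 3.56 Fz 3.5 w 18.6 yaw 2.949
-2.8 -0.1; -5.6 -0.4; -8.4 -0.8; -11.2 -1.3; -14.0 -2.0;
```

Call:
{"name": "move_arm", "arguments": {
  "series": "-0.0028 0.0002 0 0 0 0 1; -0.0056 0 0 0 0 0 1; -0.0084 -0.0003 0 0 0 0 1; -0.0112 -0.0008 0 0 0 0 1; -0.014 -0.0015 0 0 0 0 1"
}}

```text
time_s: 16.6
eef_pos: [584.2, 171.6, 214.1]
eef_rot: [3.139, -0.011, 2.95]
wrist_force: [-8.0, 5.7, 3.2]
gripper_width: 18.5
```

```bash
python3 wp.py 63.3 3 5; python3 - <<'E'
import numpy as np
from scipy.optimize import least_squares
d=np.loadtxt("log.txt");P=d[:,1:3]
f=least_squares(lambda q:np.hypot(*(P-q[:2]).T)-54,[562,120]);print(f.x,f.fun.round(2))
E
```

```text
t 16.60 p [584.2 171.6 214.1] ang 67.65 r 56.0 | Ftan -9.55 Frad 2.24 Fz 3.2 w 18.5 yaw 2.950
-2.7 -0.8; -5.4 -1.8; -8.0 -2.9; -10.5 -4.2; -13.0 -5.6; 
[565.09142225 121.130717  ] [ 0.02 -0.03  0.01  0.02 -0.01]
```

```bash
sed -i 's/C=np.array(\[562.9,119.8\])/C=np.array([565.1,121.13])/' wp.py; cat > an.py <<'E'
import numpy as np
C=np.array([565.1,121.13])
for t,x,y,fx,fy,fz in np.loadtxt("log.txt"):
    a=np.arctan2(y-C[1],x-C[0]); print("%.2f ang %.2f  Ftan %.2f Frad %.2f"%(t,np.degrees(a),-(fx*np.sin(a)-fy*np.cos(a)),fx*np.cos(a)+fy*np.sin(a)))
E
python3 an.py; python3 wp.py 63.3 3 5
```

```text
14.93 ang 135.96  Ftan -6.38 Frad 4.42
15.35 ang 123.48  Ftan 8.74 Frad 11.06
15.77 ang 100.75  Ftan 9.01 Frad 6.65
16.18 ang 84.60  Ftan 9.18 Frad 3.91
16.60 ang 69.27  Ftan 9.48 Frad 2.51
t 16.60 p [584.2 171.6 214.1] ang 69.27 r 54.0 | Ftan -9.48 Frad 2.51 Fz 3.2 w 18.5 yaw 2.950
-2.7 -0.8; -5.4 -1.8; -8.0 -2.9; -10.5 -4.2; -13.0 -5.6;
```

Call:
{"name": "move_arm", "arguments": {
  "series": "-0.0027 -0.0007 0 0 0 0 1; -0.0054 -0.0016 0 0 0 0 1; -0.008 -0.0026 0 0 0 0 1; -0.0105 -0.0039 0 0 0 0 1; -0.013 -0.0053 0 0 0 0 1"
}}

```text
time_s: 17.02
eef_pos: [596.6, 164.9, 214.1]
eef_rot: [3.138, -0.009, 2.95]
wrist_force: [-6.4, 6.7, 1.5]
gripper_width: 18.5
```

```bash
python3 wp.py 48.3 3 5
```

```text
t 17.02 p [596.6 164.9 214.1] ang 54.26 r 54.0 | Ftan -9.15 Frad 1.72 Fz 1.5 w 18.5 yaw 2.950
-2.4 -1.5; -4.7 -3.1; -6.9 -4.9; -9.0 -6.8; -11.1 -8.7;
```

Call:
{"name": "move_arm", "arguments": {
  "series": "-0.0024 -0.0014 0 0 0 0 1; -0.0047 -0.003 0 0 0 0 1; -0.007 -0.0048 0 0 0 0 1; -0.0092 -0.0066 0 0 0 0 1; -0.0113 -0.0085 0 0 0 0 1"
}}

```text
time_s: 17.43
eef_pos: [606.9, 155.2, 214.1]
eef_rot: [3.137, -0.008, 2.951]
wrist_force: [-5.1, 7.8, 0.3]
gripper_width: 18.4
```

```bash
python3 wp.py 33.3 3 5
```

```text
t 17.43 p [606.9 155.2 214.1] ang 39.21 r 53.9 | Ftan -9.26 Frad 0.93 Fz 0.3 w 18.4 yaw 2.951
-1.9 -2.1; -3.7 -4.2; -5.4 -6.5; -7.0 -8.9; -8.4 -11.3;
```

Call:
{"name": "move_arm", "arguments": {
  "series": "-0.0019 -0.0021 0 0 0 0 1; -0.0037 -0.0042 0 0 0 0 1; -0.0055 -0.0065 0 0 0 0 1; -0.0072 -0.0088 0 0 0 0 1; -0.0087 -0.0112 0 0 0 0 1"
}}

```text
time_s: 17.85
eef_pos: [614.3, 143.2, 214.1]
eef_rot: [3.135, -0.006, 2.951]
wrist_force: [-3.4, 8.6, -2.1]
gripper_width: 18.5
```

```bash
python3 wp.py 18.3 3 5
```

```text
t 17.85 p [614.3 143.2 214.1] ang 24.20 r 53.9 | Ftan -9.27 Frad 0.44 Fz -2.1 w 18.5 yaw 2.951
-1.3 -2.5; -2.5 -5.1; -3.5 -7.7; -4.5 -10.4; -5.2 -13.1;
```

Call:
{"name": "move_arm", "arguments": {
  "series": "-0.0013 -0.0025 0 0 0 0 1; -0.0025 -0.0051 0 0 0 0 1; -0.0036 -0.0077 0 0 0 0 1; -0.0046 -0.0104 0 0 0 0 1; -0.0054 -0.0131 0 0 0 0 1"
}}

```text
time_s: 18.27
eef_pos: [618.3, 129.7, 214.2]
eef_rot: [3.134, -0.003, 2.951]
wrist_force: [-0.7, 9.2, -3.3]
gripper_width: 18.6
```

```bash
python3 wp.py 3.3 3 5
```

```text
t 18.27 p [618.3 129.7 214.2] ang 9.16 r 53.9 | Ftan -9.24 Frad 0.74 Fz -3.3 w 18.6 yaw 2.951
-0.6 -2.8; -1.1 -5.5; -1.4 -8.4; -1.6 -11.2; -1.7 -14.0;
```

Call:
{"name": "move_arm", "arguments": {
  "series": "-0.0006 -0.0028 0 0 0 0 1; -0.0011 -0.0055 0 0 0 0 1; -0.0015 -0.0084 0 0 0 0 1; -0.0018 -0.0112 0 0 0 0 1; -0.0019 -0.014 0 0 0 0 1"
}}

```text
time_s: 18.68
eef_pos: [618.7, 115.5, 214.2]
eef_rot: [3.134, -0.0, 2.951]
wrist_force: [2.0, 9.6, -5.3]
gripper_width: 18.3
```

```bash
python3 wp.py -11.7 3 5
```

```text
t 18.68 p [618.7 115.5 214.2] ang -5.99 r 53.9 | Ftan -9.74 Frad 1.04 Fz -5.3 w 18.3 yaw 2.951
0.1 -2.8; 0.4 -5.6; 0.8 -8.4; 1.3 -11.2; 2.0 -14.0;
```

Call:
{"name": "move_arm", "arguments": {
  "series": "0.0001 -0.0019 0 0 0 0 1; 0.0002 -0.0037 0 0 0 0 1; 0.0004 -0.0056 0 0 0 0 1; 0.0006 -0.0075 0 0 0 0 1; 0.0009 -0.0094 0 0 0 0 1"
}}

```text
time_s: 19.1
eef_pos: [616.9, 106.1, 214.2]
eef_rot: [3.134, 0.002, 2.951]
wrist_force: [3.9, 9.1, -6.7]
gripper_width: 19.1
```

```bash
python3 wp.py -21.7 2 5
```

```text
t 19.10 p [616.9 106.1 214.2] ang -16.14 r 53.9 | Ftan -9.86 Frad 1.23 Fz -6.7 w 19.1 yaw 2.951
0.4 -1.8; 0.8 -3.7; 1.3 -5.5; 1.9 -7.3; 2.6 -9.1;
```

Call:
{"name": "move_arm", "arguments": {
  "series": "0.0004 -0.0018 0 0 0 0 1; 0.0008 -0.0037 0 0 0 0 1; 0.0013 -0.0055 0 0 0 0 1; 0.0018 -0.0073 0 0 0 0 1; 0.0024 -0.0091 0 0 0 0 1"
}}

```text
time_s: 19.52
eef_pos: [613.5, 97.5, 214.3]
eef_rot: [3.134, 0.003, 2.95]
wrist_force: [4.1, 8.0, -8.6]
gripper_width: 18.5
```

```bash
python3 wp.py -31.7 2 5
```

```text
t 19.52 p [613.5  97.5 214.3] ang -26.07 r 53.9 | Ftan -9.01 Frad 0.16 Fz -8.6 w 18.5 yaw 2.950
0.7 -1.8; 1.5 -3.5; 2.3 -5.2; 3.2 -6.8; 4.1 -8.5;
```

Call:
{"name": "move_arm", "arguments": {
  "series": "0.0007 -0.0018 0.001 0 0 0 1; 0.0014 -0.0035 0.001 0 0 0 1; 0.0022 -0.0052 0.001 0 0 0 1; 0.0031 -0.0068 0.001 0 0 0 1; 0.004 -0.0085 0.001 0 0 0 1"
}}

```text
time_s: 19.93
eef_pos: [609.4, 90.4, 214.2]
eef_rot: [3.133, 0.006, 2.951]
wrist_force: [5.9, 9.3, -5.1]
gripper_width: 18.5
```

```bash
python3 wp.py -41.7 2 5
```

```text
t 19.93 p [609.4  90.4 214.2] ang -34.72 r 53.9 | Ftan -11.02 Frad -0.40 Fz -5.1 w 18.5 yaw 2.951
1.0 -1.6; 2.0 -3.2; 3.1 -4.7; 4.3 -6.2; 5.5 -7.6;
```

Call:
{"name": "move_arm", "arguments": {
  "series": "0.0005 -0.0008 0 0 0 0 1; 0.001 -0.0016 0 0 0 0 1; 0.0015 -0.0024 0 0 0 0 1; 0.002 -0.0032 0 0 0 0 1; 0.0025 -0.004 0 0 0 0 1"
}}

```text
time_s: 20.35
eef_pos: [606.8, 87.0, 214.2]
eef_rot: [3.133, 0.008, 2.951]
wrist_force: [6.3, 8.9, -6.3]
gripper_width: 18.5
```

```bash
python3 wp.py -46.7 1 5
```

```text
t 20.35 p [606.8  87.  214.2] ang -39.30 r 53.9 | Ftan -10.91 Frad -0.76 Fz -6.3 w 18.5 yaw 2.951
0.6 -0.8; 1.1 -1.5; 1.7 -2.3; 2.3 -3.0; 2.9 -3.7;
```

Call:
{"name": "move_arm", "arguments": {
  "series": "0.0006 -0.0008 0 0 0 0 1; 0.0011 -0.0015 0 0 0 0 1; 0.0017 -0.0023 0 0 0 0 1; 0.0023 -0.003 0 0 0 0 1; 0.0029 -0.0037 0 0 0 0 1"
}}

```text
time_s: 20.77
eef_pos: [604.0, 83.8, 214.3]
eef_rot: [3.133, 0.009, 2.951]
wrist_force: [8.1, 9.0, -7.6]
gripper_width: 18.4
```

```bash
python3 wp.py -51.7 1 5
```

```text
t 20.77 p [604.   83.8 214.3] ang -43.88 r 53.9 | Ftan -12.14 Frad -0.43 Fz -7.6 w 18.4 yaw 2.951
0.6 -0.7; 1.3 -1.4; 1.9 -2.1; 2.6 -2.8; 3.2 -3.4;
```

Call:
{"name": "move_arm", "arguments": {
  "series": "0.0006 -0.0007 0 0 0 0 1; 0.0013 -0.0014 0 0 0 0 1; 0.0019 -0.0021 0 0 0 0 1; 0.0026 -0.0028 0 0 0 0 1; 0.0032 -0.0034 0 0 0 0 1"
}}

```text
time_s: 21.18
eef_pos: [600.9, 80.8, 214.3]
eef_rot: [3.133, 0.011, 2.95]
wrist_force: [8.9, 8.7, -9.5]
gripper_width: 18.2
```

```bash
python3 wp.py -56.7 1 5;  python3 - <<'E'
import numpy as np
from scipy.optimize import least_squares
d=np.loadtxt("log.txt")[2:]
C=np.array([565.1,121.13]);x=d[:,1]-C[0];y=d[:,2]-C[1];a=np.arctan2(y,x)
F=-(d[:,3]*-np.sin(a)+d[:,4]*np.cos(a))*-1
A=np.degrees(a);_,i=np.unique(d[:,0],return_index=True);A=A[i];F=F[i]
print(np.c_[A,F].round(2).tolist())
for fixed in (True,False):
    f=least_squares(lambda q:q[0]+(0.1167 if fixed else q[2])*np.maximum(q[1]-A,0)-F,[9.2,-22,.117])
    print(f.x,np.std(f.fun))
E
```

```text
t 21.18 p [600.9  80.8 214.3] ang -48.47 r 53.9 | Ftan -12.45 Frad -0.65 Fz -9.5 w 18.2 yaw 2.950
0.7 -0.7; 1.4 -1.3; 2.1 -1.9; 2.8 -2.5; 3.5 -3.1; 
[[100.75, 9.01], [84.6, 9.18], [69.27, 9.48], [54.26, 9.15], [39.21, 9.26], [24.2, 9.27], [9.16, 9.24], [-5.99, 9.74], [-16.14, 9.86], [-26.06, 9.01], [-34.72, 11.02], [-39.3, 10.91], [-43.88, 12.14], [-48.47, 12.45]]
[  9.3539399  -23.47147839   0.117     ] 0.3228651996206822
[  9.33654859 -26.06483031   0.14498997] 0.28263817064019314
```

Call:
{"name": "move_arm", "arguments": {
  "series": "0.0007 -0.0007 0 0 0 0 1; 0.0014 -0.0013 0 0 0 0 1; 0.0021 -0.0019 0 0 0 0 1; 0.0028 -0.0025 0 0 0 0 1; 0.0035 -0.0031 0 0 0 0 1"
}}

```text
time_s: 21.6
eef_pos: [597.6, 78.1, 214.3]
eef_rot: [3.133, 0.012, 2.95]
wrist_force: [9.7, 9.0, -10.4]
gripper_width: 18.3
```

```bash
python3 wp.py -61.7 1 5;  python3 - <<'E'
import numpy as np
from scipy.optimize import least_squares
d=np.loadtxt("log.txt")[2:]
C=np.array([565.1,121.13]);x=d[:,1]-C[0];y=d[:,2]-C[1];a=np.arctan2(y,x)
F=d[:,4]*np.cos(a)-d[:,3]*np.sin(a); F=abs(F)
A=np.degrees(a);_,i=np.unique(d[:,0],return_index=True);A=A[i];F=F[i]
for fixed in (True,False):
    f=least_squares(lambda q:q[0]+(0.1167 if fixed else q[2])*np.maximum(q[1]-A,0)-F,[9.2,-22,.117])
    print(f.x,np.std(f.fun),f.fun.round(1))
E
```

```text
t 21.60 p [597.6  78.1 214.3] ang -52.88 r 53.9 | Ftan -13.22 Frad -1.32 Fz -10.4 w 18.3 yaw 2.950
0.7 -0.6; 1.5 -1.2; 2.2 -1.7; 3.0 -2.3; 3.8 -2.8; 
[  9.35395208 -22.85169355   0.117     ] 0.32827612992134697 [ 0.3  0.2 -0.1  0.2  0.1  0.1  0.1 -0.4 -0.5  0.7 -0.3  0.4 -0.3 -0.1
 -0.4]
[  9.33672191 -26.06483018   0.14491571] 0.2730558001499285 [ 0.3  0.2 -0.1  0.2  0.1  0.1  0.1 -0.4 -0.5  0.3 -0.4  0.3 -0.2  0.1
  0. ]
```

Call:
{"name": "move_arm", "arguments": {
  "series": "-0.0015 0.0016 0 0 0 0 1; -0.003 0.0033 0 0 0 0 1; -0.003 0.0033 0 0 0 0 1"
}}

```text
time_s: 21.85
eef_pos: [597.5, 78.0, 214.2]
eef_rot: [3.138, 0.004, 2.949]
wrist_force: [3.5, 5.3, -2.8]
gripper_width: 18.6
```

```bash
python3 wp.py
```

```text
t 21.85 p [597.5  78.  214.2] ang -53.07 r 54.0 | Ftan -5.99 Frad -2.07 Fz -2.8 w 18.6 yaw 2.949
```

Call:
{"name": "move_arm", "arguments": {
  "series": "-0.001 0.0011 0 0 0 0 1; -0.0018 0.002 0 0 0 0 1; -0.0018 0.002 0 0 0 0 0.6; -0.0018 0.002 0 0 0 0 0.5; -0.0018 0.002 0 0 0 0 0.5"
}}

```text
time_s: 22.27
eef_pos: [597.0, 75.5, 213.1]
eef_rot: [-3.14, -0.0, 2.946]
wrist_force: [-0.4, 0.6, -0.4]
gripper_width: 43.5
```

```bash
python3 wp.py; python3 plan.py 597.5 78 300
```

```text
t 22.27 p [597.   75.5 213.1] ang -55.04 r 55.7 | Ftan 0.01 Frad -0.70 Fz -0.4 w 43.5 yaw 2.946
t 22.27 p [597.   75.5 213.1] rot [-3.14  -0.     2.946] F [-0.4  0.6 -0.4] w 43.5
shift mm [  0.    2.4 -86.9] dist 86.9 turn [-0.001 -0.    -0.002]
```

Call:
{"name": "move_arm", "arguments": {
  "series": "0 0.0015 -0.01 0 0 0 0.5; 0 0.0015 -0.025 0 0 0 0.5; 0 0.0015 -0.045 0 0 0 0.5; 0 0.0015 -0.07 0 0 0 0.5; 0 0.0015 -0.1 0 0 0 0.5"
}}

```text
time_s: 22.68
eef_pos: [596.5, 77.8, 313.5]
eef_rot: [-3.14, -0.002, 2.947]
wrist_force: [0.6, 0.9, 0.9]
gripper_width: 42.5
```

Call:
{"name": "move_arm", "arguments": {
  "series": "0.02 -0.02 0 0 0 0 0.5; 0.04 -0.05 0 0 0 0 0.5; 0.06 -0.085 0 0 0 0 0.5; 0.08 -0.12 0 0 0 0 0.5; 0.1 -0.155 0 0 0 0 0.5"
}}

```text
time_s: 23.1
eef_pos: [468.2, -55.9, 313.7]
eef_rot: [-3.142, 0.001, 2.948]
wrist_force: [0.9, -0.5, -0.3]
gripper_width: 42.7
```

Call:
{"name": "move_arm", "arguments": {
  "series": "0 -0.035 0 0 0 0 0.5; 0 -0.07 0 0 0 0 0.5; 0 -0.09 0 0 0 0 0.5; 0 -0.09 0 0 0 0 0.5; 0 -0.09 0 0 0 0 0.5"
}}

```text
time_s: 23.52
eef_pos: [451.8, -144.2, 313.7]
eef_rot: [3.141, 0.001, 2.943]
wrist_force: [-0.1, 0.3, -0.5]
gripper_width: 42.6
```

```bash
python3 - <<'E'
from h import *
print(env.observe()["eef_pos"])
for n in ("scene","top"):
    p,d=cams.read_camera(n); np.savez(f"{n}9.npz",p=p,d=d); cv2.imwrite(f"pics/{n}9.png",cv2.resize(p[140:260,220:380] if n=="scene" else p[180:300,180:340],(800,600),interpolation=cv2.INTER_CUBIC)[:,:,::-1])
    cv2.imwrite(f"pics/{n}9f.png",p[:,:,::-1])
E
```

```text
[ 451.77417833 -144.19192519  313.73280891]
```

View pics/top9.png

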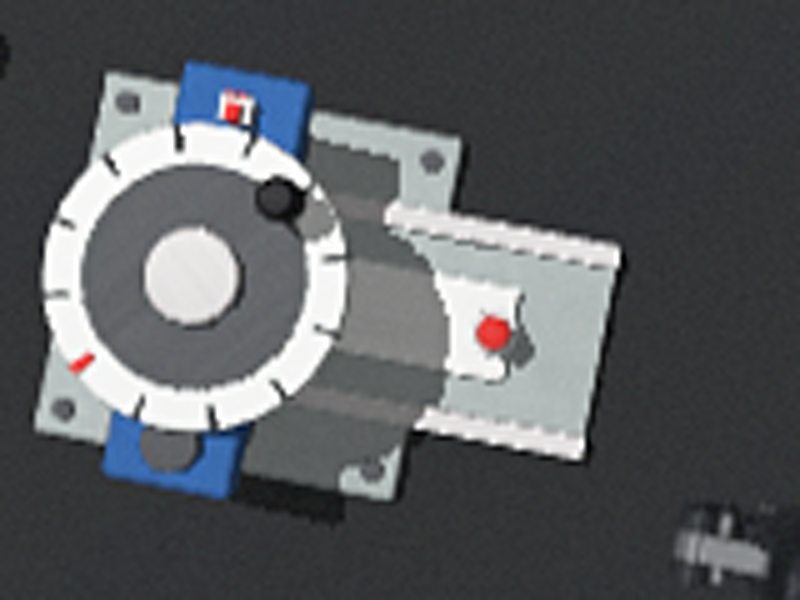

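View pics/scene9.png

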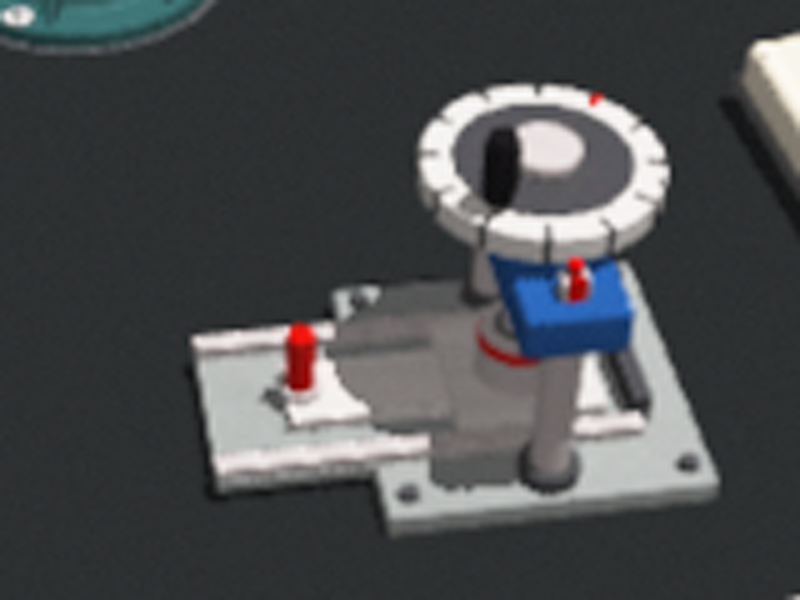

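View pics/scene9f.png

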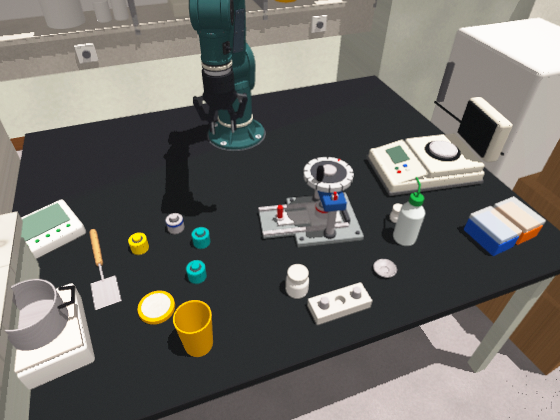

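```bash
python3 - <<'E'
from station import env
print(env.close_job(), env.observe()["time_s"])
E
```

```text
the job is handed in; nothing more can be done
the job is handed in; nothing more can be done
```

I seated the red-banded die in the pocket, pushed the slide home under the screw, and tightened the screw one rim mark past contact. I handed the job in at about 23.6 s of the 70 s allowed.

- **Seating:** the depth picture taken after release showed the die top level at about 68 mm and the plunger at about 78.5 mm. That matches a die standing upright on the 26 mm floor.
- **Slide:** it travelled about 132 mm, then stopped dead at about 17 N against it. The knob was in the same place in the last pictures.
- **Wheel:** I turned it about 189° clockwise by the crank. The effort stayed near 9.3 N, then rose to 13.2 N. I stopped with the crank at about −53°, and the last top picture agreed to within about 1°. I backed off the arm's stored push before letting go, and the wheel stayed put.

**Checks that disagreed:**
- **Contact point:** this is good only to a few degrees. A fit using the given 3.5 N per mark puts contact at −23° (30° of tightening). A free fit puts it at −26° (27°). The arm's lag suggests −20° (33°).
- **Bump on the way in:** while I was carrying the die to the pocket, the wrist showed about 31 N for a moment. The gripper's linkage probably touched the wheel rim. The later pictures showed no visible shift of the wheel or press, but I did not measure the contact itself.

In the last pictures the spare die, the wash bottle, the jars and the look-alikes appeared undisturbed. I checked them by eye only and did not measure their positions again.

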